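Load the long glass cell under the hold-down arm of the optical bench

TASK

Take the longest of the three glass cells out of its rest and load it on the two rods of the little optical bench: with its nose push back the sprung hold-down arm by the turned-up lip, slip the cell beneath it and slide it on until it stops against the end of the lamp head's barrel. Press it fully home there for a moment with a light but firm push (the end windows are glass, so feel for the end and do not force it), then let go so that the arm bears down on it. Leave the other cells and everything else as they are.

Things in the scene. Friction and masses are not known exactly. Their poses are not given: they have to be found in the camera images.
- cell_long: The longest of three round glass cells: clear tube with black collars and flat end windows, 28 mm diameter, 110 mm long, 0.09 to 0.14 kg, both ends alike. Origin at its middle, on the axis; y along the tube; it may be rolled about y. Starts in a notch of the rest, axis 32 mm above the table; only its middle 44 mm is held there, fingers reach below its axis further out. Windows bear 20 N at most.
- cellbench: Fixed optical bench. Origin under its middle on the table, z up, +y from detector head to lamp head (the way the cell is pushed). Base plate 84 mm wide, top at z = 14 mm. Lamp head 66 mm wide at the +y end, face at y = 113 mm, top at z = 67, hinge ears to z = 85. Detector head 60 mm wide, top at z = 76, its lens mount ends at y = -125 mm. Between: two rods, barrel, arm.
- holddown (a joint): Sprung hold-down arm: bent steel strip hinged on the lamp head, reaching over the rods towards the detector head. 0 at rest, grows (rad) as it lifts, at most 0.7; about 0.115 when it bears on the cell. Spring at the skid: 4 N at rest, 5.5 N on the cell. Pushing the cell's nose along the rods against the lip lifts it, at 4 to 10 N; past the skid sliding takes 2 to 6 N.
- skid (a point): Lowest point of the hold-down arm, under its rounded black skid (20 mm wide, 12 mm thick). At rest at y = 81 mm, z = 59.5 mm of the bench: 6.5 mm lower than the top of a cell lying on the rods.
- lip (a point): Free end of the arm: rolled edge of its turned-up lip, 20 mm wide. At rest at y = 49 mm, z = 75 mm of the bench, 9 mm higher than the top of a cell on the rods; from there the lip slopes down to the skid at 25 degrees. A cell laid on the rods in front of the arm has its nose at y below 45 mm.
- rest: White plastic rest with three notches in two ribs, fixed, base 176 by 60 mm, 8 mm thick. Origin at the middle of its underside; the notches run along its y and lie at x = -54, 0 and 54 mm; the ribs are at y = -19 and 19 mm, 6 mm thick. Which cell lies in which notch varies.
- cell_mid: Another cell of the same make, 78 mm long, origin at its middle; stays in the rest.
- cell_short: Another cell of the same make, 56 mm long, origin at its middle; stays in the rest.
- driver: Screwdriver lying on the table, 150 mm long; stays.
- beaker: Glass beaker, 60 mm diameter, 75 mm high; stays.
- spare_ring: Black collar ring, 36 mm diameter, 10 mm high, lying on the table; stays.
- rods (a point): Point at y = 0 of the bench on the axis of a cell lying on the two level polished steel rods (6 mm thick, along y, centres at x = -8.5 and 8.5 mm, 14.4 mm under this point, 20 mm clear of the base plate). Cells lie on them, axis 52 mm above the table. The rods span 23 mm: fingers holding a cell straddle them with 2.5 mm to spare each side. Never press the cell on the rods with over 35 N. Axes as the bench.
- hinge (a point): Hinge pin of the hold-down arm, level across the bench, at y = 135 mm, z = 78 mm of the bench.
- barrel_mouth (a point): Centre of the hole in the lamp head's face (bench y = 113, z = 52 mm) where the collimator barrel sticks out towards the rods: aluminium and black, 31 mm diameter, flat end. It is screwed out 8 to 22 mm from this face, differently each time and not reported: feel for it. Press the cell's end flat on it for a third of a second, 4 to 10 N over the sliding friction (at least 3, never over 20 N).
Not all that is in view belongs to the job. What is shaped like the cell_long but orange or red is not meant.

How it is judged (in metres and radians):
On the way:
1. the long cell, with the hold-down arm lifted on it, is pressed against the end of the barrel with more than 3 N (contact force between cell_long and barrel_c0 above 3 N and value of joint holddown above 0.08 rad), for 0.3 s.
At the end, for the whole second after the job is handed in: The long cell lies still on the two rods under the hold-down arm, its end within 1.8 mm of the barrel's (their middles less than 68.8 mm apart), its axis within 2 mm of the line above the rods and within 0.04 rad of the bench's, with the arm bearing on it (joint between 0.085 and 0.16) (x of cell_long in the frame of rods between -0.002 and 0.002 m and z of cell_long in the frame of rods between -0.002 and 0.002 m and distance between cell_long and barrel_c0 below 0.0688 m and angle between the y axis of cell_long and the y axis of cellbench, either way round below 0.04 rad and value of joint holddown between 0.085 and 0.16 rad and linear speed of cell_long below 0.01 m/s); the robot touches nothing.
It fails at once if the cell is pressed against the barrel with more than 20 N (contact force between cell_long and barrel_c0 above 20 N).
It fails at once if the cell is pressed or dropped on the rods or the bench with more than 35 N (contact force between cell_long and cellbench above 35 N).
It fails at once if one of the two other cells is moved more than 20 mm (distance of any of cell_mid, cell_short from where it was at the start of the episode above 0.02 m).
It fails at once if the screwdriver, beaker or spare ring is moved more than 30 mm (distance of any of driver, beaker, spare_ring from where it was at the start of the episode above 0.03 m).
It also fails if it takes over 67 s, if anything falls off the work surface, if the arm or the gripper's body presses on something with over 40 N, if the wrist force passes 120 N, or if a joint passes its speed limit or range.

ROBOT

A 7-joint arm with a two-finger parallel gripper is mounted at the origin on the work surface. World frame = base frame: x ahead of the robot, y to its left, z up, the work surface at z = 0. Lengths are in m, angles in degrees, forces in N, time in s.
With the tool pointing down it reaches from about 0.35 to 0.9 m from the base axis. Payload 8.1 kg.
Tool frame: the origin (TCP) lies midway between the tips of the shut fingers; the grasp point (between the pads) lies 19 mm behind it; z points along the fingers, y is the direction in which the jaws open and shut (so a half turn about z gives the same grasp; the last joint's range is limited). The gripper opens to 85 mm and grips with 20 to 120 N. Pads are 22 mm wide; open, the fingers measure 114 mm over their backs; the gripper's body (76 mm by 85 mm) begins 54 mm behind the grasp point. The pads swing forward as they close: fully open they stand 13 mm farther back than shut.
Start: joints at [62.475, 24.895, 1.432, 90.138, -0.665, 64.973, -4.303], TCP at [0.231, -0.581, 0.231] pointing down, gripper open.
Joint ranges: [-149.89, 149.89], [-25.12, 119.58], [-72.63, 75.52], [4.76, 147.25], [-75.54, 255.54], [6.69, 114.76], [-157.13, 157.13]. Speed limits (degrees/s): [127.2, 127.2, 172.46, 172.46, 180, 180, 180].

INTERFACE

Orientations are given as [roll, pitch, yaw] about the fixed x, y, z axes, in that order (R = Rz(yaw) Ry(pitch) Rx(roll)).
In Python, from workcell import r gives the robot as it stands.
- The arm moves only by the tool send_rows, never from a script. Its argument "increments" is one flat list of numbers, 7 for each row, row after row: the finger opening in mm, from 0 to 85.4, then the shift along the tool's x, y, z in mm, then the turn, a rotation vector about the tool's x, y, z in degrees. In form: [jaw, x, y, z, rx, ry, rz, jaw, x, y, z, rx, ry, rz, ...]. A call has 1 to 12 rows; each row is the pose to reach, as a shift and turn from the pose commanded when the call began, along the tool's axes at that moment; what a row does not reach only later rows make up. A row lasts 1/10 s, in which the tool goes at most 50 mm and 8.59 degrees, less where a joint would pass 70% of its speed; a pose out of reach is approached as far as the arm can. A call with a gripper value outside its range is refused whole. The fingers move at their own pace and stop on an object; "grip_force" is the grip in N (left out, the last holds). Time passes only in rows, so rows that repeat a pose let the fingers close. It gives the time, the measured TCP pose, the force and the opening at its end, in the units of the state.
- r.get_state(): the state, without advancing time (a new reading comes with each control period).
- r.read_camera(name): name is "scene" or "top"; returns a dict with "img" (420x560x3 uint8, red, green, blue), "depth" (420x560 float32, m along the optical axis (not along the pixel's ray), 0 where there is no reading), "fx", "fy", "cx", "cy" (pixels), "pose" (4x4, takes a point from camera to world coordinates). Camera axes: x right, y up, looking along -z (the intrinsics and any distortion apply to the point x, -y, -z); pixel columns grow to the right and rows downward; lengths in m; the calibration is good to about 2 mm. A picture is of the moment at which its call begins.
- r.finish_job(): hands the job in, once; it reports no verdict.
The state is a dict: "time": time; "joints": joint angles; "joint_velocities": joint speeds; "joint_efforts": joint torques, N m; "eef_pos": TCP position; "tcp_rot": TCP orientation; "ft_force": force on the tool from outside, world axes, zero at the start; "wrist_torque": the same for the moment, N m; "width": opening from 0.0 (shut) to 1.0 (fully open).
Only numpy, scipy, OpenCV 4.12 (cv2) and the standard library are available. Lean on these libraries where they do the work, as an engineer would, in place of code of your own. Each camera call takes 0.05 s, during which the arm holds its last target.

## Working session

There is one attempt and no reset: what is moved stays moved. The work goes in short steps, Python scripts to look and compute and a tool call to move; the robot and the scene stay as the last step left them, time stands still between calls to the robot, and variables do not carry over. Pictures are saved under pics/ and viewed, and the job is handed in when it is done.

Besides the shell and the picture viewer there is one more tool, called after "Request:" by a JSON object that holds its "method" and its "body". send_rows: Moves the arm, as the interface text tells. Its arguments: {"type":"object","properties":{"increments":{"type":"array"},"grip_force":{"type":"number"}},"required":["increments"]}

```bash
ls; mkdir -p pics; python3 - <<'E'
from workcell import r
import cv2,numpy as np
s=r.get_state();print(s)
for n in("scene","top"):
    c=r.read_camera(n);cv2.imwrite(f"pics/{n}0.png",cv2.cvtColor(c["img"],cv2.COLOR_RGB2BGR))
    np.savez(f"{n}0.npz",**c)
    print(n,c["fx"],c["fy"],c["cx"],c["cy"],c["pose"].round(4).tolist(),[k for k in c])
E
```

```text
pics
{'time': 0.0, 'joints': array([62.47704027, 24.93595145,  1.43215092, 90.18738697, -0.66499095,
       64.97359693, -4.30387722]), 'joint_velocities': array([-0.05117958, -0.01723234,  0.05236638, -0.05298849,  0.00773748,
       -0.00540095, -0.01613869]), 'joint_efforts': array([-2.30980613e-04, -6.70471501e+01,  1.02529954e+00, -3.16218245e+01,
        1.55614311e-02,  1.25621731e-02, -2.81538701e-05]), 'eef_pos': array([ 0.23028551, -0.58050087,  0.23054323]), 'tcp_rot': array([-1.79911771e+02,  8.27599918e-03,  2.16381373e+01]), 'ft_force': array([ 0.06593236, -0.23596233, -0.08209004]), 'wrist_torque': array([ 0.05140846, -0.02443323, -0.00906278]), 'width': 1.0027356889451224}
scene 444.43029254825024 444.43029254825024 276.33449649813986 213.11848985567923 [[-0.2702, -0.8335, 0.4819, 0.9649], [0.9627, -0.2262, 0.1484, 0.0995], [-0.0147, 0.504, 0.8636, 1.0021], [0.0, 0.0, 0.0, 1.0]] ['img', 'depth', 'fx', 'fy', 'cx', 'cy', 'pose']
top 476.85104747779593 476.85104747779593 282.56897638094046 203.9437975035687 [[0.0586, 0.9737, -0.2202, 0.1965], [-0.9983, 0.0571, -0.0131, -0.0875], [-0.0002, 0.2206, 0.9754, 1.2148], [0.0, 0.0, 0.0, 1.0]] ['img', 'depth', 'fx', 'fy', 'cx', 'cy', 'pose']
```

View pics/scene0.png

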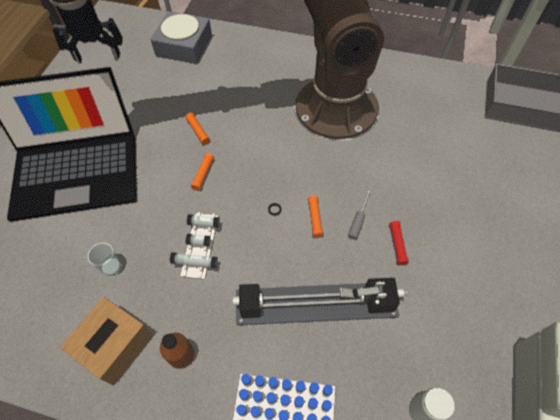

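View pics/top0.png

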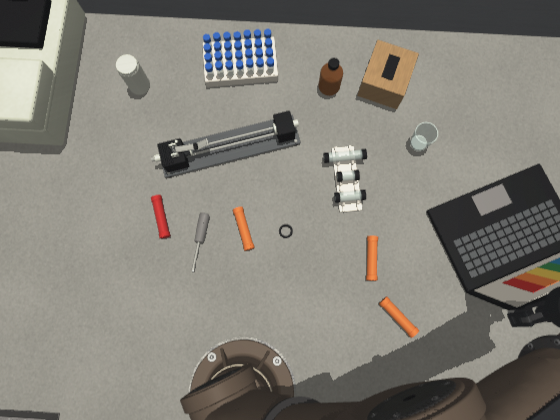

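```bash
cat > h.py <<'E'
import numpy as np,cv2
def load(n):
    c=np.load(n+".npz");return {k:c[k] for k in c}
def cloud(c):
    d=c["depth"];v,u=np.mgrid[:d.shape[0],:d.shape[1]]
    x=(u-c["cx"])/c["fx"]*d;y=(v-c["cy"])/c["fy"]*d
    P=np.stack([x,-y,-d,np.ones_like(d)],-1)@c["pose"].T
    P[d==0]=np.nan
    return P[...,:3]
def proj(c,p):
    q=np.linalg.inv(c["pose"])@np.r_[p,1]
    return q[0]/-q[2]*c["fx"]+c["cx"], -q[1]/-q[2]*c["fy"]+c["cy"]
def ray(c,u,v,z):
    d=c["pose"][:3,:3]@np.array([(u-c["cx"])/c["fx"],-(v-c["cy"])/c["fy"],-1]);o=c["pose"][:3,3]
    return o+d*(z-o[2])/d[2]
E
python3 - <<'E'
from h import *
for n,cr in(("scene0",[(225,265,185,100),(160,205,80,80)]),("top0",[(145,100,160,80),(315,135,65,85)])):
    c=load(n);P=cloud(c)
    for i,(x,y,w,h) in enumerate(cr):
        im=cv2.cvtColor(c["img"],cv2.COLOR_RGB2BGR)[y:y+h,x:x+w]
        k=min(800//w,600//h);cv2.imwrite(f"pics/{n}_c{i}.png",cv2.resize(im,None,fx=k,fy=k,interpolation=cv2.INTER_CUBIC));print(n,i,k)
E
```

```text
scene0 0 4
scene0 1 7
top0 0 5
top0 1 7
```

View pics/scene0_c0.png

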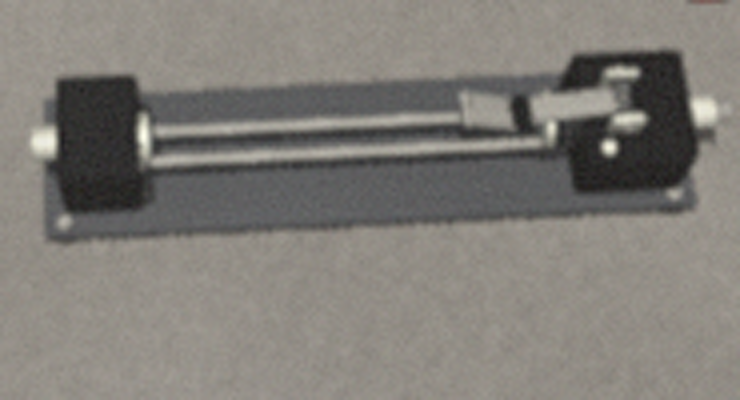

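View pics/scene0_c1.png

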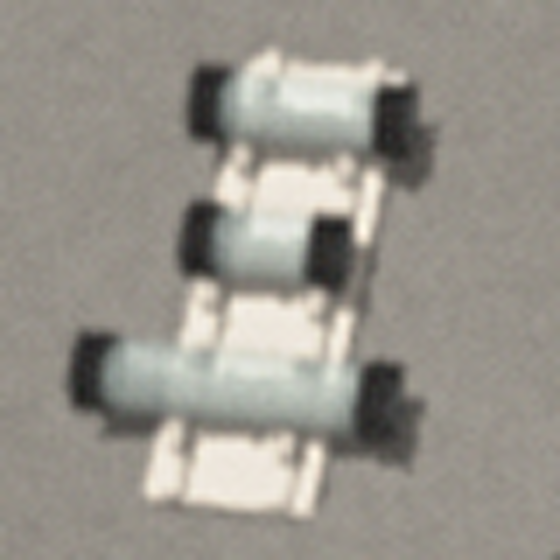

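View pics/top0_c0.png

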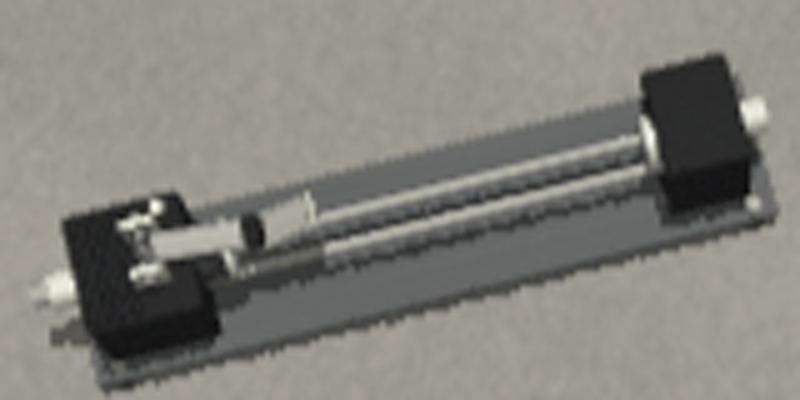

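View pics/top0_c1.png

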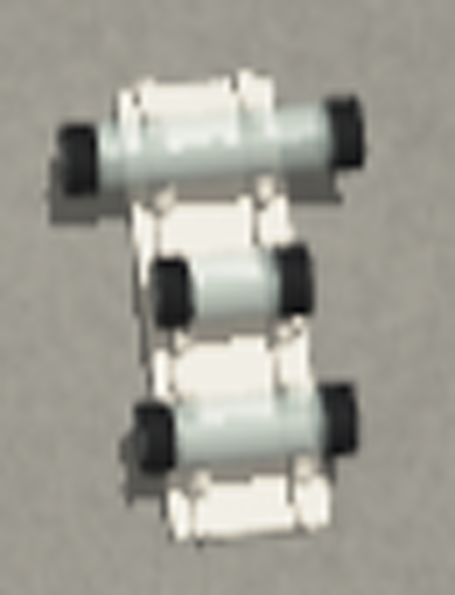

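```bash
python3 - <<'E'
from h import *
for n,(x,y,w,h),(x2,y2,w2,h2) in(("scene0",(225,265,190,70),(160,200,70,85)),("top0",(145,100,160,80),(315,135,65,85))):
    c=load(n);P=cloud(c);B=P[y:y+h,x:x+w].reshape(-1,3);B=B[np.isfinite(B[:,0])]
    T=P[y2:y2+h2,x2:x2+w2].reshape(-1,3)
    print(n,"table z",np.nanpercentile(B[:,2],[2,10,50,90]).round(4))
    for lo,hi in((.009,.019),(.03,.046),(.06,.071),(.0715,.08)):
        m=(B[:,2]>lo)&(B[:,2]<hi);Q=B[m]
        if len(Q)<5: continue
        r=cv2.minAreaRect((Q[:,:2]*1000).astype(np.float32));print(lo,m.sum(),np.round(r[0],1),np.round(r[1],1),round(r[2],1), "med z",np.median(Q[:,2]).round(4))
    m=(T[:,2]>.037)&(T[:,2]<.055);print("cells",m.sum())
    # height histogram
    print(np.histogram(B[:,2],bins=np.arange(-.005,.1,.005)))
E
```

```text
scene0 table z [-0.0036 -0.0019  0.0024  0.0673]
0.009 3404 [618.7  82.4] [ 85.6 369.8] 18.2 med z 0.0137
0.03 603 [620.3  84.2] [ 62.1 344.2] 17.6 med z 0.0398
0.06 784 [616.5  85.6] [ 67.4 380.7] 17.5 med z 0.0673
0.0715 810 [619.8  83.8] [ 61.  347.2] 17.8 med z 0.0753
cells 868
(array([3847, 3234,  145, 2523,  816,   40,   35,   45,  281,  268,   48,
         68,  139,  182,  518,  500,  447,   53,   16,    0]), array([-0.005,  0.   ,  0.005,  0.01 ,  0.015,  0.02 ,  0.025,  0.03 ,
        0.035,  0.04 ,  0.045,  0.05 ,  0.055,  0.06 ,  0.065,  0.07 ,
        0.075,  0.08 ,  0.085,  0.09 ,  0.095]))
top0 table z [-0.0045 -0.0024  0.0019  0.0606]
0.009 2414 [651.4  90. ] [151.3 370.1] 18.5 med z 0.0139
0.03 458 [618.4  86. ] [ 63.7 353.1] 19.1 med z 0.0397
0.06 588 [620.   86.3] [ 68.4 380.1] 19.0 med z 0.0669
0.0715 589 [619.   80.7] [ 61.  347.7] 18.5 med z 0.0751
cells 833
(array([3873, 4041,  332, 1533,  833,   48,   23,   43,  211,  193,   43,
         61,   84,  167,  338,  408,  301,   54,   14,    0]), array([-0.005,  0.   ,  0.005,  0.01 ,  0.015,  0.02 ,  0.025,  0.03 ,
        0.035,  0.04 ,  0.045,  0.05 ,  0.055,  0.06 ,  0.065,  0.07 ,
        0.075,  0.08 ,  0.085,  0.09 ,  0.095]))
```

```bash
python3 - <<'E'
from h import *
from scipy.optimize import least_squares
for n,(x,y,w,h) in(("scene0",(225,265,190,70)),("top0",(145,100,160,80))):
    c=load(n);P=cloud(c);B=P[y:y+h,x:x+w].reshape(-1,3);B=B[np.isfinite(B[:,0])]
    a=np.radians(18);o=np.array([.619,.0838])
    for it in range(4):
        ex=np.array([np.cos(a),np.sin(a)]);ey=np.array([-np.sin(a),np.cos(a)])
        L=np.c_[(B[:,:2]-o)@ex,(B[:,:2]-o)@ey,B[:,2]]
        m=(abs(L[:,1]+30)<80)&(L[:,2]>.033)&(L[:,2]<.046)if 0 else (abs(L[:,1]+.035)<.08)&(L[:,2]>.034)&(L[:,2]<.046)&(abs(L[:,0])<.016)
        q=L[m]; s=np.where(q[:,0]>0,1,-1)
        A=np.c_[np.ones(len(q)),q[:,1]]
        k=np.linalg.lstsq(A,q[:,0]-s*.0085,rcond=None)[0]
        o=o+ex*k[0];a-=k[1]
    print(n,"rods: yaw",np.degrees(a),"o",o,len(q),(s>0).sum(), "xrange",np.percentile(q[:,0],[1,25,50,75,99]).round(4),"z",np.median(q[:,2]))
    def rng(mask,lab):
        q=L[mask];print(lab,len(q),"x",np.percentile(q[:,0],[1,50,99]).round(4),"y",np.percentile(q[:,1],[1,99]).round(4))
    z=L[:,2]
    rng((z>.0105)&(z<.0165)&(abs(L[:,0])<.05)&(abs(L[:,1])<.2),"plate")
    rng((z>.063)&(z<.070)&(L[:,1]>.105)&(L[:,1]<.2),"lamp top")
    rng((z>.072)&(z<.079)&(L[:,1]<-.1),"det top")
    rng((z>.03)&(z<.06)&(L[:,1]<-.1)&(L[:,1]>-.2),"det sides")
    rng((z>.048)&(z<.072)&(L[:,1]<.108)&(L[:,1]>.03),"arm")
    q=L[(z>.048)&(L[:,1]<.130)&(L[:,1]>.03)&(abs(L[:,0])<.013)]
    for yy in np.arange(.04,.13,.006):
        g=q[abs(q[:,1]-yy)<.003]
        if len(g): print(round(yy,3),len(g),"x",g[:,0].min().round(4),g[:,0].max().round(4),"z",np.median(g[:,2]).round(4))
E
```

```text
scene0 rods: yaw 18.256398469363088 o [0.61891697 0.08377302] 377 193 xrange [-0.0116 -0.0085  0.0054  0.0088  0.0113] z 0.039898890587392266
plate 3052 x [-0.0413  0.0124  0.0414] y [-0.1834  0.1677]
lamp top 455 x [-0.0319  0.0068  0.0327] y [0.112  0.1729]
det top 527 x [-0.029   0.0011  0.0293] y [-0.1735 -0.1301]
det sides 193 x [-0.0103  0.0113  0.0298] y [-0.1882 -0.1005]
arm 199 x [-0.0128  0.002   0.0145] y [0.0561 0.1069]
0.046 9 x -0.0094 0.0087 z 0.0767
0.052 19 x -0.0092 0.0092 z 0.075
0.058 22 x -0.0088 0.0085 z 0.0719
0.064 19 x -0.0097 0.0088 z 0.069
0.07 23 x -0.0103 0.0087 z 0.0666
0.076 24 x -0.0082 0.0078 z 0.0668
0.082 26 x -0.0099 0.0085 z 0.0697
0.088 15 x -0.0064 0.0056 z 0.069
0.094 32 x -0.0128 0.0117 z 0.0688
0.1 30 x -0.0124 0.0127 z 0.0677
0.106 36 x -0.0128 0.0124 z 0.0707
0.112 34 x -0.0126 0.0127 z 0.0723
0.118 31 x -0.0124 0.0124 z 0.0726
0.124 36 x -0.0118 0.0114 z 0.0745
top0 rods: yaw 18.338627353825792 o [0.61917304 0.08385622] 282 144 xrange [-0.0117 -0.0085  0.0053  0.0085  0.012 ] z 0.039789840801596976
plate 1958 x [-0.0419 -0.0127  0.0416] y [-0.1854  0.1752]
lamp top 325 x [-0.0325 -0.0078  0.0317] y [0.1079 0.1709]
det top 349 x [-0.0291 -0.0008  0.0292] y [-0.176  -0.1325]
det sides 150 x [-0.031  -0.0119  0.0251] y [-0.1909 -0.1012]
arm 143 x [-0.0142 -0.0037  0.0143] y [0.0519 0.1072]
0.046 12 x -0.0092 0.0094 z 0.0774
0.052 17 x -0.0077 0.0098 z 0.0732
0.058 16 x -0.0086 0.009 z 0.0712
0.064 18 x -0.0092 0.0091 z 0.0682
0.07 17 x -0.0085 0.0081 z 0.066
0.076 17 x -0.0094 0.0087 z 0.0703
0.082 16 x -0.0097 0.0105 z 0.0698
0.088 13 x -0.0055 0.0066 z 0.0697
0.094 23 x -0.0127 0.0071 z 0.0683
0.1 26 x -0.0129 0.0073 z 0.069
0.106 25 x -0.0129 0.0058 z 0.0705
0.112 24 x -0.0129 0.0076 z 0.072
0.118 26 x -0.012 0.0121 z 0.0709
0.124 26 x -0.0126 0.0124 z 0.0777
```

```bash
python3 - <<'E'
from h import *
for n,(x2,y2,w2,h2) in(("scene0",(160,200,70,85)),("top0",(315,135,65,85))):
    c=load(n);P=cloud(c)[y2:y2+h2,x2:x2+w2];I=c["img"][y2:y2+h2,x2:x2+w2]
    dark=(I.max(-1)<60)&(P[...,2]>.012)
    k,l,st,ce=cv2.connectedComponentsWithStats(dark.astype(np.uint8))
    for i in range(1,k):
        if st[i,4]<15: continue
        Q=P[l==i];Q=Q[np.isfinite(Q[:,0])]
        print(n,i,ce[i].round(1)+[x2,y2],st[i],Q.mean(0).round(4),"zmax",np.percentile(Q[:,2],90).round(4), "ext",(Q.max(0)-Q.min(0)).round(3))
    T=P.reshape(-1,3);m=(T[:,2]>.008)&(T[:,2]<.06)
    Q=T[m];r=cv2.minAreaRect((Q[:,:2]*1000).astype(np.float32));print("all",r)
    m=(T[:,2]>.004)&(T[:,2]<.012)
    q=T[m];print("base",len(q),cv2.minAreaRect((q[:,:2]*1000).astype(np.float32)))
E
```

```text
scene0 1 [189.2 219.1] [28 15  4 10 29] [ 0.5026 -0.2702  0.0423] zmax 0.0461 ext [0.021 0.01  0.016]
scene0 2 [215.6 222.1] [54 18  5 10 37] [ 0.4933 -0.2038  0.0419] zmax 0.0465 ext [0.018 0.012 0.018]
scene0 3 [187.8 239. ] [26 35  5  9 30] [ 0.5556 -0.2531  0.0423] zmax 0.0461 ext [0.019 0.01  0.015]
scene0 4 [206.3 240.8] [44 37  5  9 34] [ 0.5484 -0.2079  0.0426] zmax 0.0461 ext [0.018 0.011 0.012]
scene0 5 [172.3 257.4] [11 53  4 10 31] [ 0.6111 -0.2708  0.0425] zmax 0.0455 ext [0.022 0.01  0.013]
scene0 6 [213.3 262.3] [51 57  6 11 44] [ 0.5969 -0.1728  0.0412] zmax 0.0457 ext [0.022 0.013 0.017]
all ((547.294189453125, -231.41827392578125), (177.1337432861328, 111.29046630859375), 8.906258583068848)
base 694 ((537.8228149414062, -250.54258728027344), (233.508056640625, 170.21348571777344), 12.841142654418945)
top0 1 [364.2 154. ] [47 14  5 10 38] [ 0.6059 -0.2746  0.0415] zmax 0.0457 ext [0.023 0.013 0.02 ]
top0 2 [326.1 157.5] [ 9 18  5 10 46] [ 0.5906 -0.1766  0.0414] zmax 0.0473 ext [0.021 0.013 0.027]
top0 3 [356.6 174.9] [40 35  5 10 37] [ 0.5482 -0.2561  0.0427] zmax 0.0482 ext [0.021 0.012 0.022]
top0 4 [339.2 176.4] [22 37  5 10 41] [ 0.5418 -0.212   0.0419] zmax 0.047 ext [0.021 0.012 0.023]
top0 5 [363.2 194.3] [46 55  5 10 40] [ 0.498  -0.274   0.0429] zmax 0.0477 ext [0.023 0.012 0.016]
top0 6 [337.  197.3] [20 58  5 10 42] [ 0.4864 -0.2081  0.0422] zmax 0.0472 ext [0.021 0.012 0.018]
all ((545.9376220703125, -245.38113403320312), (188.5530242919922, 134.35842895507812), 8.824644088745117)
base 790 ((555.4548950195312, -236.67483520507812), (233.8785858154297, 169.0150146484375), 1.1939250230789185)
```

```bash
python3 - <<'E'
from h import *
from scipy.optimize import least_squares
QS=[]
for n,(x2,y2,w2,h2) in(("scene0",(160,200,70,85)),("top0",(315,135,65,85))):
    c=load(n);QS.append(cloud(c)[y2:y2+h2,x2:x2+w2].reshape(-1,3))
def fit(QQ,o,hl):
    Q=np.concatenate(QQ);Q=Q[np.isfinite(Q[:,0])]
    p=np.array([o[0],o[1],.032,np.radians(8.8)])
    for it in range(5):
        ex=np.array([np.cos(p[3]),np.sin(p[3])]);ey=np.array([-ex[1],ex[0]])
        lx=(Q[:,:2]-p[:2])@ex;ly=(Q[:,:2]-p[:2])@ey
        m=(abs(lx)<.017)&(abs(ly)<hl+.01)&(Q[:,2]>.03)&(Q[:,2]<.052)
        m2=m&(abs(ly)<hl-.002)
        q=Q[m2]
        def f(v):
            ex=np.array([np.cos(v[2]),np.sin(v[2])]);lx=(q[:,:2]-v[:2])@ex
            return np.hypot(lx,q[:,2]-v[3])-.014
        s=least_squares(f,[p[0],p[1],p[3],.032],loss="soft_l1",f_scale=.001)
        p[:2]=s.x[:2];p[3]=s.x[2];zz=s.x[3]
        ey=np.array([-np.sin(p[3]),np.cos(p[3])])
        lm=(Q[m][:,:2]-p[:2])@ey;lo,hi=np.percentile(lm,[.7,99.3]);p[:2]+=ey*(lo+hi)/2
    print(len(q),"c",p[:2].round(4),"yaw",np.degrees(p[3]).round(2),"z",zz.round(4),"len",(hi-lo).round(4),"rms",np.std(f(s.x)).round(4))
for lab,o,hl in(("long",(.601,-.2237),.055),("short",(.548,-.232),.028),("mid",(.495,-.239),.039)):
    for QQ in([QS[0]],[QS[1]],QS): print(lab,end=" ");fit(QQ,o,hl)
E
```

```text
long 458 c [ 0.5994 -0.2223] yaw 9.08 z 0.0301 len 0.1092 rms 0.0016
long 397 c [ 0.6035 -0.2245] yaw 8.96 z 0.0304 len 0.1097 rms 0.0021
long 855 c [ 0.6011 -0.2233] yaw 8.86 z 0.03 len 0.1111 rms 0.0021
short 219 c [ 0.5465 -0.2313] yaw 7.9 z 0.0307 len 0.0561 rms 0.0017
short 204 c [ 0.5499 -0.2337] yaw 9.27 z 0.0311 len 0.0565 rms 0.0022
short 417 c [ 0.548  -0.2325] yaw 9.03 z 0.0307 len 0.0584 rms 0.0021
mid 288 c [ 0.4925 -0.2384] yaw 8.54 z 0.0306 len 0.0776 rms 0.0019
mid 290 c [ 0.4964 -0.2403] yaw 8.73 z 0.0308 len 0.0772 rms 0.002
mid 580 c [ 0.4943 -0.2391] yaw 9.16 z 0.0304 len 0.0793 rms 0.0022
```

```bash
cat >> h.py <<'E'
from scipy.spatial.transform import Rotation as Ro
def Rt(rpy): return Ro.from_euler("xyz",rpy,degrees=True).as_matrix()
def goto(p,yaw,p0=None,rpy0=None,s=None):
    if p0 is None: p0=s["eef_pos"]
    if rpy0 is None: rpy0=s["tcp_rot"]
    R=Rt(rpy0);T=Rt([180,0,yaw])
    return (R.T@(np.array(p)-p0)*1000).round(1), np.degrees(Ro.from_matrix(R.T@T).as_rotvec()).round(2)
CE=np.array([.6011,-.2233]);CY=np.radians(8.9)
CX=np.array([np.cos(CY),np.sin(CY)]);CYv=np.array([-CX[1],CX[0]])
BO=np.array([.6190,.0838]);BY=np.radians(18.3)
BX=np.array([np.cos(BY),np.sin(BY)]);BYv=np.array([-BX[1],BX[0]])
def bench(x,y,z): return np.r_[BO+BX*x+BYv*y,z]
def inb(p): d=np.asarray(p)[:2]-BO; return np.r_[d@BX,d@BYv,p[2]]*1000
def show(s):
    print("t",round(s["time"],2),"p",s["eef_pos"].round(4),"rpy",s["tcp_rot"].round(2),"F",s["ft_force"].round(2),"Fbench",(np.r_[s["ft_force"][:2]@BX,s["ft_force"][:2]@BYv]).round(2),"w",round(s["width"]*85.4,1),"bench",inb(s["eef_pos"]).round(1))
E
python3 - <<'E'
from h import *
from workcell import r
s=r.get_state()
g=CE-.037*CYv;print(g)
print(goto(np.r_[g,.16],98.9,s=s))
c=load("scene0");c2=load("top0")
for p in ([*g,.032],[*CE,.032],bench(0,0,.052),bench(0,.049,.075),bench(0,.081,.06)): print(np.round(proj(c,p),1),np.round(proj(c2,p),1))
E
```

```text
[ 0.60682428 -0.25985452]
(array([ 468.2, -159.1,   70.8]), array([-7.000e-02, -5.000e-02, -7.726e+01]))
[178.1 258.8] [358.  154.5]
[193.3 260.3] [343.9 155.8]
[317.8 297.1] [225.9 140.1]
[340.9 292.4] [206.  141.6]
[354.5 294.1] [194.7 146.7]
```

Request:
{"method": "send_rows", "body": {"increments": [42,40,-14,6,0,0,-6.5,42,80,-28,12,0,0,-13,42,120,-42,18,0,0,-19.5,42,160,-56,24,0,0,-26,42,200,-70,30,0,0,-32.5,42,240,-84,36,0,0,-39,42,280,-98,42,0,0,-45.5,42,320,-112,48,0,0,-52,42,360,-126,54,0,0,-58.5,42,400,-140,60,0,0,-65,42,440,-152,66,0,0,-71.5,42,468,-159,71,0,0,-77.2], "grip_force": 40}}

```text
time: 1.3
eef_pos: [0.6088, -0.2573, 0.1596]
tcp_rot: [180.0, -0.1, 99.3]
ft_force: [-0.2, -0.0, -0.3]
width: 0.494
```

```bash
python3 - <<'E'
from h import *
from workcell import r
s=r.get_state();show(s)
g=CE-.037*CYv
print(goto(np.r_[g,.06],98.9,s=s),s["joints"].round(1))
c=r.read_camera("scene");cv2.imwrite("pics/a.png",cv2.cvtColor(c["img"],cv2.COLOR_RGB2BGR)[160:320,100:340].repeat(3,0).repeat(3,1))
show(r.get_state())
E
```

```text
t 1.3 p [ 0.6088 -0.2573  0.1596] rpy [ 1.7998e+02 -9.0000e-02  9.9260e+01] F [-0.19 -0.05 -0.31] Fbench [-0.2   0.01] w 42.2 bench [-116.8 -320.6  159.6]
(array([-2.4, -2.4, 99.6]), array([ 0.02, -0.09,  0.36])) [ 31.9  33.5 -21.2  88.1  13.1  60.9  16.7]
t 1.35 p [ 0.6117 -0.2533  0.1587] rpy [179.88  -0.23  99.82] F [2.9  3.63 0.54] Fbench [3.9  2.54] w 42.2 bench [-112.8 -317.8  158.7]
```

View pics/a.png

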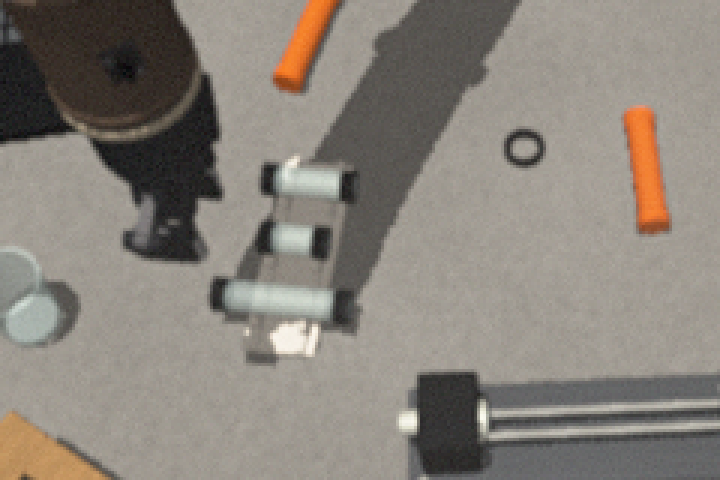

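Request:
{"method": "send_rows", "body": {"increments": [42,0,0,0,0,0,0,42,0,0,0,0,0,0,42,0,0,0,0,0,0,42,0,0,0,0,0,0]}}

```text
time: 1.75
eef_pos: [0.606, -0.2619, 0.1605]
tcp_rot: [-180.0, 0.0, 98.7]
ft_force: [-1.2, 0.2, 0.0]
width: 0.492
```

```bash
python3 - <<'E'
from h import *
from workcell import r
s=r.get_state();show(s)
g=CE-.037*CYv
print(goto(np.r_[g,.06],98.9,s=s),s["joints"].round(1))
c=r.read_camera("top");cv2.imwrite("pics/b.png",cv2.cvtColor(c["img"],cv2.COLOR_RGB2BGR)[90:250,280:480].repeat(3,0).repeat(3,1))
E
```

```text
t 1.75 p [ 0.606  -0.2619  0.1605] rpy [-1.7998e+02  4.0000e-02  9.8710e+01] F [-1.16  0.22  0.03] Fbench [-1.04  0.57] w 42.0 bench [-120.9 -324.2  160.5]
(array([  2. ,   1.1, 100.5]), array([-0.02,  0.04, -0.19])) [ 32.1  33.4 -21.   88.2  13.1  60.9  16.6]
```

View pics/b.png

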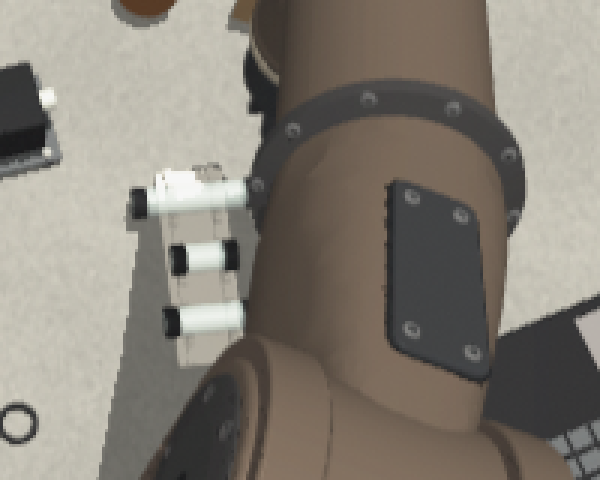

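Request:
{"method": "send_rows", "body": {"increments": [42,0,0,10,0,0,0,42,0,0,25,0,0,0,42,0,0,42,0,0,0,42,0,0,58,0,0,0,42,0,0,72,0,0,0,42,0,0,84,0,0,0,42,0,0,93,0,0,0,42,0,0,98,0,0,0,42,0,0,100,0,0,0,42,0,0,100,0,0,0,42,0,0,100,0,0,0,42,0,0,100,0,0,0]}}

```text
time: 3.0
eef_pos: [0.6073, -0.2607, 0.0609]
tcp_rot: [180.0, 0.0, 98.8]
ft_force: [0.1, -0.1, -0.6]
width: 0.496
```

```bash
python3 - <<'E'
from h import *
from workcell import r
s=r.get_state();show(s)
g=CE-.037*CYv
print(goto(np.r_[g,.013],98.9,s=s),s["joints"].round(1))
c=r.read_camera("scene");cv2.imwrite("pics/c.png",cv2.resize(cv2.cvtColor(c["img"],cv2.COLOR_RGB2BGR)[200:290,130:250],None,fx=6,fy=6,interpolation=cv2.INTER_CUBIC))
show(r.get_state())
E
```

```text
t 3.0 p [ 0.6073 -0.2607  0.0609] rpy [1.7995e+02 3.0000e-02 9.8840e+01] F [ 0.14 -0.12 -0.63] Fbench [ 0.09 -0.16] w 42.3 bench [-119.3 -323.4   60.9]
(array([ 0.9, -0.4, 47.9]), array([ 0.05,  0.03, -0.06])) [ 31.1  39.3 -19.5  93.1  16.   50.2  14.3]
t 3.05 p [ 0.6072 -0.2607  0.0609] rpy [1.7996e+02 3.0000e-02 9.8840e+01] F [0.64 0.89 0.7 ] Fbench [0.89 0.64] w 42.1 bench [-119.4 -323.4   60.9]
```

View pics/c.png

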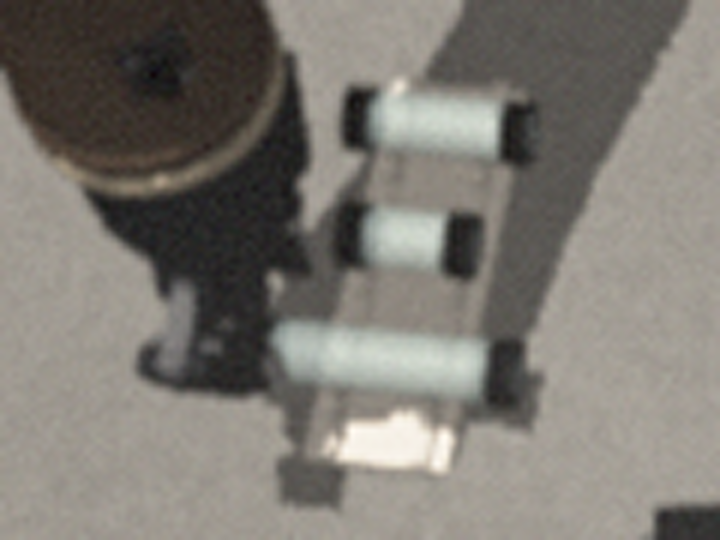

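Request:
{"method": "send_rows", "body": {"increments": [42,0.5,0,6,0,0,0,42,0.5,0,13,0,0,0,42,0.5,0,20,0,0,0,42,0.5,0,27,0,0,0,42,0.5,0,34,0,0,0,42,0.5,0,40,0,0,0,42,0.5,0,45,0,0,0,42,0.5,0,47.5,0,0,0,42,0.5,0,47.5,0,0,0,42,0.5,0,47.5,0,0,0]}}

```text
time: 4.05
eef_pos: [0.607, -0.2601, 0.013]
tcp_rot: [180.0, 0.0, 98.8]
ft_force: [0.5, -0.1, 0.4]
width: 0.494
```

```bash
python3 - <<'E'
from h import *
from workcell import r
s=r.get_state();show(s)
c=r.read_camera("scene");cv2.imwrite("pics/d.png",cv2.resize(cv2.cvtColor(c["img"],cv2.COLOR_RGB2BGR)[200:290,130:250],None,fx=6,fy=6,interpolation=cv2.INTER_CUBIC))
E
```

```text
t 4.05 p [ 0.607  -0.2601  0.013 ] rpy [1.7998e+02 1.0000e-02 9.8840e+01] F [ 0.51 -0.13  0.43] Fbench [ 0.44 -0.29] w 42.2 bench [-119.4 -322.7   13. ]
```

View pics/d.png

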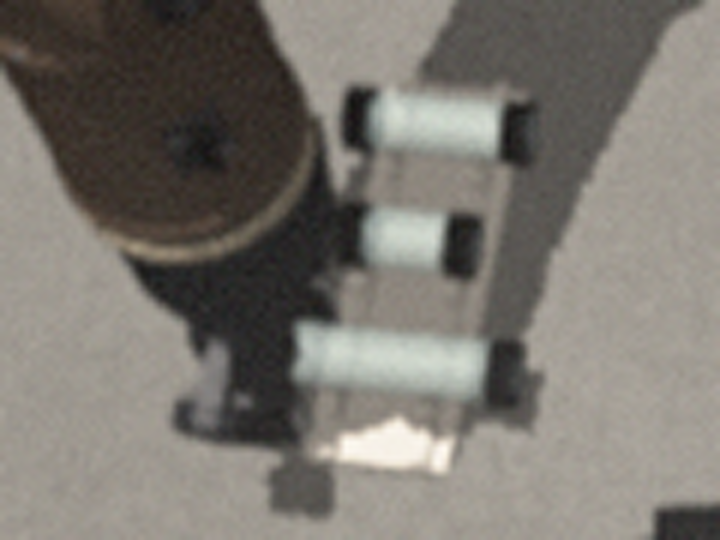

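No contact on the way down and the fingers straddle the rear end (~pixel 180,262 in the scene image). Closing.

Request:
{"method": "send_rows", "body": {"increments": [34,0,0,0,0,0,0,30,0,0,0,0,0,0,26,0,0,0,0,0,0,20,0,0,0,0,0,0,20,0,0,0,0,0,0,20,0,0,0,0,0,0,20,0,0,0,0,0,0], "grip_force": 40}}

```text
time: 4.8
eef_pos: [0.6054, -0.2609, 0.013]
tcp_rot: [-179.9, 0.0, 98.8]
ft_force: [-4.7, -1.3, 4.1]
width: 0.315
```

```bash
python3 - <<'E'
from workcell import r
from h import *
show(r.get_state())
E
```

```text
t 4.8 p [ 0.6054 -0.2609  0.013 ] rpy [-1.7987e+02  3.0000e-02  9.8800e+01] F [-4.7  -1.3   4.06] Fbench [-4.87  0.24] w 26.9 bench [-121.1 -323.    13. ]
```

Request:
{"method": "send_rows", "body": {"increments": [20,0,0,-4,0,0,0,20,0,0,-12,0,0,0,20,0,0,-24,0,0,0,20,0,0,-40,0,0,0,20,0,0,-56,0,0,0,20,0,0,-72,0,0,0,20,0,0,-88,0,0,0,20,0,0,-102,0,0,0,20,0,0,-112,0,0,0,20,0,0,-118,0,0,0,20,0,0,-120,0,0,0,20,0,0,-120,0,0,0]}}

```text
time: 6.0
eef_pos: [0.6067, -0.2601, 0.1326]
tcp_rot: [-180.0, -0.0, 98.8]
ft_force: [-0.2, -0.4, -1.0]
width: 0.316
```

```bash
python3 - <<'E'
from h import *
from workcell import r
s=r.get_state();show(s)
print(goto(bench(0,-.060,.13),108.3,s=s))
c=r.read_camera("scene");np.savez("s1.npz",**c);cv2.imwrite("pics/e.png",cv2.resize(cv2.cvtColor(c["img"],cv2.COLOR_RGB2BGR)[190:310,130:290],None,fx=5,fy=5,interpolation=cv2.INTER_CUBIC))
E
```

```text
t 6.0 p [ 0.6067 -0.2601  0.1326] rpy [-1.7998e+02 -1.0000e-02  9.8840e+01] F [-0.22 -0.4  -1.  ] Fbench [-0.34 -0.31] w 27.0 bench [-119.7 -322.6  132.6]
(array([278.7,  74.9,   2.6]), array([-0.02, -0.01, -9.46]))
```

View pics/e.png

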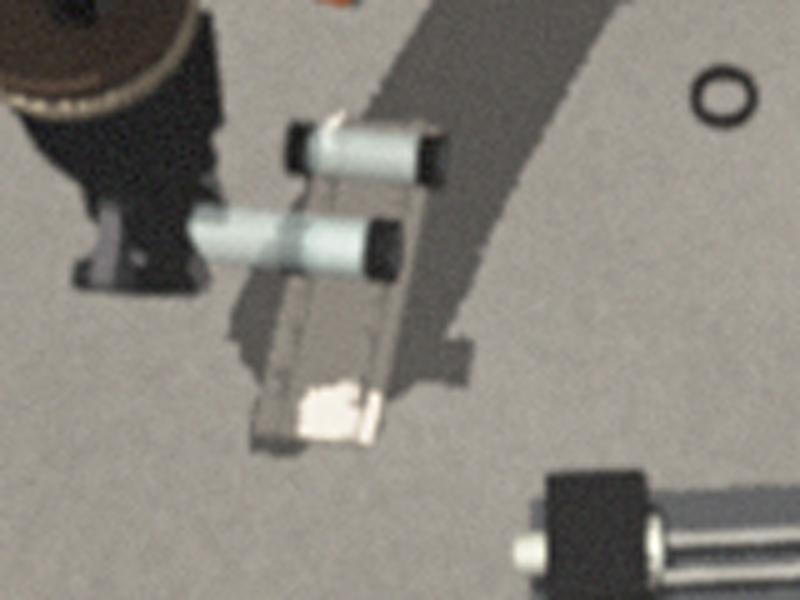

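```bash
cat >> h.py <<'E'
def cellfit(c,tcp,yaw,y0=.012,y1=.100,zexp=None):
    """tcp: pos, yaw tool deg -> cell frame yaw-90; returns local coords of cell in grasp frame"""
    from scipy.optimize import least_squares
    a=np.radians(yaw-90);ex=np.array([np.cos(a),np.sin(a)]);ey=np.array([-ex[1],ex[0]])
    P=cloud(c).reshape(-1,3);P=P[np.isfinite(P[:,0])]
    L=np.c_[(P[:,:2]-tcp[:2])@ex,(P[:,:2]-tcp[:2])@ey,P[:,2]-tcp[2]-.019]
    m=(abs(L[:,0])<.02)&(L[:,1]>y0)&(L[:,1]<y1+.02)&(abs(L[:,2])<.02)
    q=L[m]; nose=np.percentile(q[:,1],99.5)
    q=q[(q[:,1]<nose-.003)]
    f=lambda v:np.hypot(q[:,0]-v[0]-v[1]*q[:,1],q[:,2]-v[2]-v[3]*q[:,1])-.014
    s=least_squares(f,[0,0,0,0],loss="soft_l1",f_scale=.001).x
    print("cell x0 %.1f yaw %.2f z0 %.1f pitch %.2f nose %.1f n %d"%(s[0]*1e3,-np.degrees(s[1]),s[2]*1e3,np.degrees(s[3]),nose*1e3,len(q)))
E
python3 - <<'E'
from h import *
c=load("s1");cellfit(c,[.6067,-.2601,.1326],98.84,y0=.03)
E
```

```text
cell x0 -0.8 yaw -0.28 z0 -3.2 pitch 1.27 nose 93.8 n 329
```

Request:
{"method": "send_rows", "body": {"increments": [20,8,2,0,0,0,0,20,30,8,0,0,0,-1,20,62,17,0,0,0,-2,20,96,26,0,0,0,-3.3,20,130,35,0,0,0,-4.5,20,164,44,0,0,0,-5.6,20,198,53,0,0,0,-6.7,20,230,62,0,0,0,-7.8,20,256,69,0,0,0,-8.8,20,272,73,0,0,0,-9.3,20,278.7,75,0,0,0,-9.46,20,278.7,75,0,0,0,-9.46]}}

```text
time: 7.25
eef_pos: [0.6379, 0.028, 0.1327]
tcp_rot: [-180.0, -0.0, 108.4]
ft_force: [0.1, -0.2, -1.2]
width: 0.314
```

Request:
{"method": "send_rows", "body": {"increments": [20,0,0,6,0,0,0,20,0,0,18,0,0,0,20,0,0,32,0,0,0,20,0,0,46,0,0,0,20,0,0,56,0,0,0,20,0,0,62,0,0,0,20,0,0,64,0,0,0,20,0,0,64,0,0,0,20,0,0,64,0,0,0]}}

```text
time: 8.15
eef_pos: [0.6385, 0.027, 0.0693]
tcp_rot: [179.9, 0.0, 108.3]
ft_force: [0.3, -0.5, -0.4]
width: 0.313
```

```bash
python3 - <<'E'
from h import *
from workcell import r
s=r.get_state();show(s)
for n in("scene","top"):
    c=r.read_camera(n);np.savez(n+"2.npz",**c)
    s=r.get_state();show(s)
    cellfit(c,s["eef_pos"],s["tcp_rot"][2],y0=.03)
    u,v=map(int,proj(c,bench(0,0,.06)));im=cv2.cvtColor(c["img"],cv2.COLOR_RGB2BGR)
    cv2.imwrite(f"pics/{n}2.png",cv2.resize(im[v-50:v+50,u-70:u+90],None,fx=5,fy=5,interpolation=cv2.INTER_CUBIC))
E
```

```text
t 8.15 p [0.6385 0.027  0.0693] rpy [1.7995e+02 1.0000e-02 1.0831e+02] F [ 0.3  -0.53 -0.37] Fbench [ 0.12 -0.59] w 26.7 bench [  0.7 -60.1  69.3]
t 8.2 p [0.6386 0.027  0.0694] rpy [1.7994e+02 2.0000e-02 1.0830e+02] F [ 0.68 -0.6  -0.19] Fbench [ 0.46 -0.78] w 26.7 bench [  0.7 -60.1  69.4]
cell x0 0.9 yaw 0.47 z0 -4.0 pitch 1.99 nose 119.0 n 381
t 8.25 p [0.6385 0.027  0.0694] rpy [1.7994e+02 2.0000e-02 1.0830e+02] F [-1.01  0.29 -0.68] Fbench [-0.87  0.6 ] w 26.7 bench [  0.7 -60.1  69.4]
cell x0 4.4 yaw 1.11 z0 -3.8 pitch 2.13 nose 118.6 n 222
```

View pics/scene2.png

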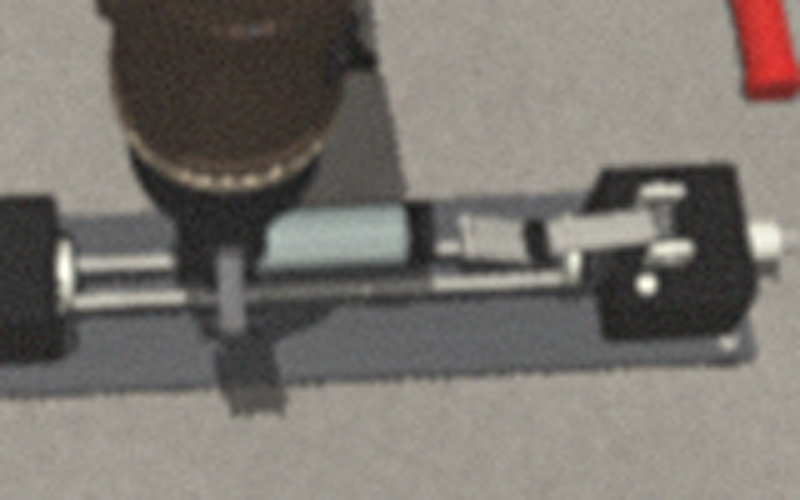

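View pics/top2.png

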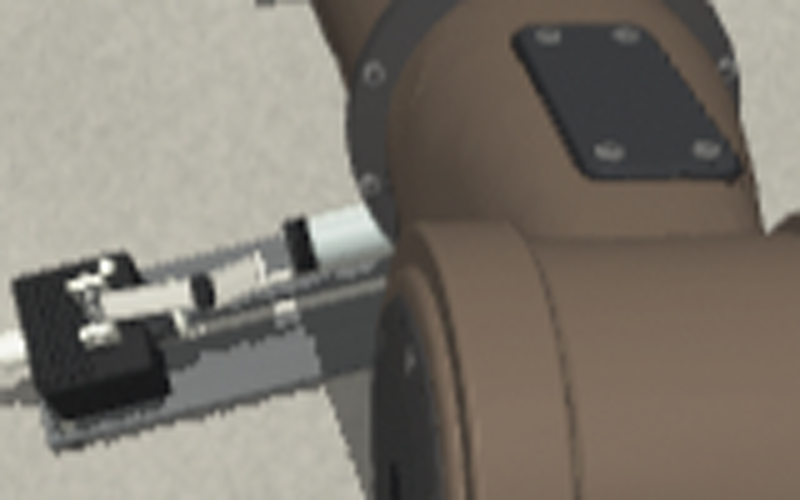

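```bash
python3 - <<'E'
from h import *
p=[.6385,.0270,.0694]
for n in("scene2","top2"):
    c=load(n);cellfit(c,p,108.3,y0=.03,y1=.072)
    c2=c
    P=cloud(c).reshape(-1,3);P=P[np.isfinite(P[:,0])];L=np.array([inb(q) for q in P[(abs(P[:,0]-.62)<.15)&(abs(P[:,1]-.08)<.15)]])
    q=L[(abs(L[:,0])<14)&(L[:,1]>-25)&(L[:,1]<70)&(L[:,2]>60)]
    for y in range(-24,70,4):
        g=q[abs(q[:,1]-y)<2]
        if len(g):print(n,y,len(g),"zmax",np.percentile(g[:,2],80).round(1),"x",g[:,0].min().round(1),g[:,0].max().round(1))
E
```

```text
cell x0 1.1 yaw 0.65 z0 -3.6 pitch 1.53 nose 91.2 n 321
scene2 -24 73 zmax 498.8 x -13.8 13.7
scene2 -20 98 zmax 499.4 x -13.8 14.0
scene2 -16 95 zmax 499.9 x -13.8 14.0
scene2 -12 60 zmax 496.7 x -13.1 13.7
scene2 -8 32 zmax 474.1 x -6.8 13.9
scene2 -4 22 zmax 100.0 x -7.2 13.5
scene2 0 22 zmax 101.0 x -7.0 13.8
scene2 4 21 zmax 100.2 x -7.0 13.5
scene2 8 23 zmax 101.2 x -10.5 13.4
scene2 12 18 zmax 100.1 x -9.3 13.2
scene2 16 21 zmax 100.0 x -8.6 13.1
scene2 20 20 zmax 101.4 x -8.9 13.7
scene2 24 23 zmax 100.8 x -12.1 13.9
scene2 28 23 zmax 100.7 x -9.5 13.5
scene2 32 13 zmax 101.8 x -10.6 13.1
scene2 48 12 zmax 79.7 x -9.6 8.0
scene2 52 15 zmax 78.2 x -10.0 8.3
scene2 56 13 zmax 74.8 x -8.5 8.7
scene2 60 14 zmax 72.8 x -9.1 7.1
scene2 64 13 zmax 69.5 x -9.7 6.5
scene2 68 15 zmax 69.9 x -10.3 7.7
cell x0 4.5 yaw 1.25 z0 -3.8 pitch 2.12 nose 89.9 n 178
top2 -24 14 zmax 503.3 x -13.8 13.1
top2 -20 32 zmax 498.7 x -12.5 13.8
top2 -16 31 zmax 498.7 x -13.6 12.8
top2 -12 52 zmax 477.7 x -13.9 13.6
top2 -8 35 zmax 461.4 x -13.5 11.1
top2 -4 18 zmax 99.2 x -9.3 12.9
top2 0 14 zmax 100.4 x -9.6 13.2
top2 4 18 zmax 100.1 x -9.2 11.2
top2 8 16 zmax 101.6 x -9.3 13.0
top2 12 16 zmax 101.0 x -9.4 11.5
top2 16 18 zmax 100.1 x -10.5 13.4
top2 20 18 zmax 102.3 x -10.3 13.3
top2 24 18 zmax 102.7 x -11.4 10.0
top2 28 16 zmax 102.2 x -10.2 12.9
top2 32 1 zmax 88.9 x -5.9 -5.9
top2 44 5 zmax 78.0 x -8.6 5.9
top2 48 9 zmax 78.2 x -6.3 10.1
top2 52 11 zmax 77.2 x -8.1 9.3
top2 56 10 zmax 76.5 x -8.3 7.9
top2 60 13 zmax 71.8 x -7.8 8.7
top2 64 11 zmax 70.8 x -8.7 7.1
top2 68 11 zmax 68.0 x -7.2 10.0
```

```bash
python3 - <<'E'
from h import *
for n in("scene2","top2"):
    c=load(n)
    u,v=map(int,proj(c,bench(0,.027,.088)))
    I=c["img"].max(-1).astype(int);sub=I[v-14:v+15,u-14:u+15]
    m=(sub<62).astype(np.uint8);k,l,st,ce=cv2.connectedComponentsWithStats(m)
    for i in range(1,k):
        if st[i,4]>20: print(n,"dark",ce[i]+[u-14,v-14],st[i]+np.array([u-14,v-14,0,0,0]))
    print(n,"pred per x", [(x,np.round(proj(c,bench(x/1000,.027,.088)),1).tolist()) for x in(-3,0,3)])
    cv2.imwrite(f"pics/{n}_n.png",cv2.resize(c["img"][v-25:v+25,u-30:u+30,::-1],None,fx=10,fy=10,interpolation=cv2.INTER_CUBIC));print(u,v)
E
```

```text
scene2 dark [330.55384615 293.07692308] [321 286  14  14  65]
scene2 pred per x [(-3, [331.2, 289.5]), (0, [331.4, 290.8]), (3, [331.5, 292.2])]
331 290
top2 dark [214.68421053 136.94736842] [212 132   6  11  38]
top2 pred per x [(-3, [214.0, 138.8]), (0, [213.8, 137.7]), (3, [213.5, 136.6])]
213 137
```

View pics/scene2_n.png

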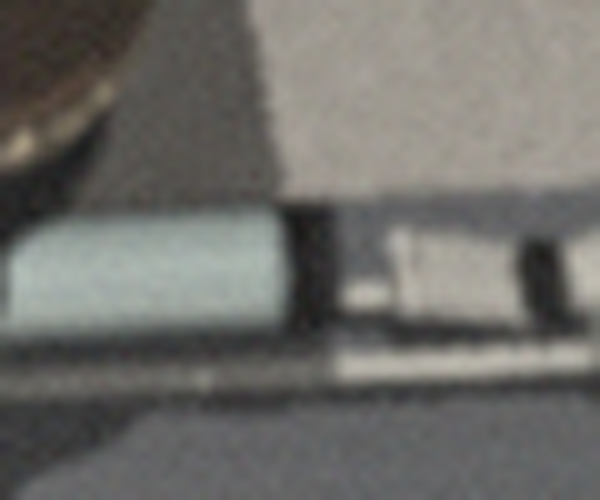

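View pics/top2_n.png

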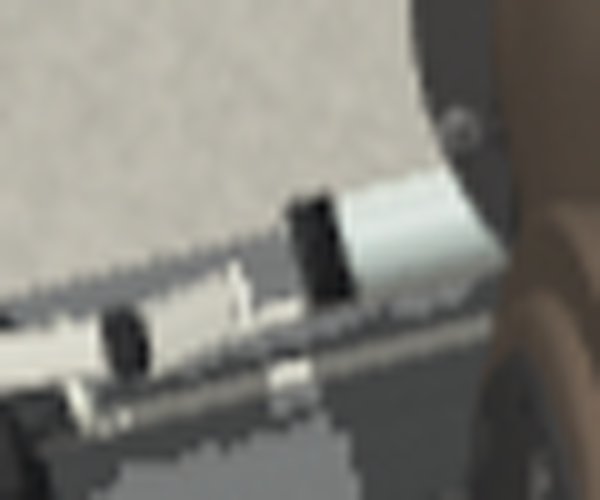

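Request:
{"method": "send_rows", "body": {"increments": [20,0,-0.9,2,0,0,0,20,0,-1.8,6,0,0,0,20,0,-1.8,12,0,0,0,20,0,-1.8,18,0,0,0,20,0,-1.8,23,0,0,0,20,0,-1.8,27,0,0,0,20,0,-1.8,29,0,0,0,20,0,-1.8,30,0,0,0,20,0,-1.8,30,0,0,0,20,0,-1.8,30,0,0,0]}}

```text
time: 9.25
eef_pos: [0.6365, 0.0264, 0.039]
tcp_rot: [180.0, 0.0, 108.3]
ft_force: [-0.4, -1.1, -1.6]
width: 0.314
```

```bash
cat > st.py <<'E'
from workcell import r
from h import *
show(r.get_state())
E
python3 st.py
```

```text
t 9.25 p [0.6365 0.0264 0.039 ] rpy [1.7998e+02 1.0000e-02 1.0831e+02] F [-0.44 -1.11 -1.57] Fbench [-0.77 -0.92] w 26.9 bench [ -1.4 -60.   39. ]
```

Request:
{"method": "send_rows", "body": {"increments": [20,0,0,1,0,0,0,20,0,0,2,0,0,0,20,0,0,2,0,0,0,20,0,0,2,0,0,0]}}

```text
time: 9.65
eef_pos: [0.6364, 0.0263, 0.0368]
tcp_rot: [-180.0, 0.0, 108.3]
ft_force: [-0.2, 0.7, -1.8]
width: 0.313
```

Request:
{"method": "send_rows", "body": {"increments": [20,0,0,0.7,0,0,0,20,0,0,1.5,0,0,0,20,0,0,1.5,0,0,0]}}

```text
time: 9.95
eef_pos: [0.6363, 0.0263, 0.0352]
tcp_rot: [-180.0, -0.0, 108.3]
ft_force: [0.0, -0.8, -1.1]
width: 0.314
```

```bash
python3 st.py
```

```text
t 9.95 p [0.6363 0.0263 0.0352] rpy [-179.99   -0.    108.3 ] F [ 0.01 -0.81 -1.13] Fbench [-0.24 -0.77] w 26.8 bench [ -1.7 -60.   35.2]
```

Request:
{"method": "send_rows", "body": {"increments": [20,0,0,0.5,0,0,0,20,0,0,1,0,0,0,20,0,0,1,0,0,0]}}

```text
time: 10.25
eef_pos: [0.6364, 0.0263, 0.0343]
tcp_rot: [-180.0, 0.0, 108.3]
ft_force: [0.5, -0.5, -2.1]
width: 0.313
```

Request:
{"method": "send_rows", "body": {"increments": [20,0,0,0.5,0,0,0,20,0,0,1,0,0,0,20,0,0,1,0,0,0]}}

```text
time: 10.55
eef_pos: [0.6365, 0.0263, 0.034]
tcp_rot: [180.0, 0.0, 108.3]
ft_force: [-2.7, -0.2, 6.4]
width: 0.313
```

```bash
python3 st.py
```

```text
t 10.55 p [0.6365 0.0263 0.034 ] rpy [1.7998e+02 2.0000e-02 1.0830e+02] F [-2.7  -0.23  6.43] Fbench [-2.64  0.63] w 26.7 bench [ -1.5 -60.   34. ]
```

Request:
{"method": "send_rows", "body": {"increments": [20,0,-0.4,-0.2,0,0,0,20,0,-0.8,-0.2,0,0,0,20,0,-0.8,-0.2,0,0,0]}}

```text
time: 10.85
eef_pos: [0.6358, 0.026, 0.0337]
tcp_rot: [180.0, 0.0, 108.3]
ft_force: [-0.9, 1.4, 3.9]
width: 0.316
```

```bash
python3 st.py
```

```text
t 10.85 p [0.6358 0.026  0.0337] rpy [1.7998e+02 1.0000e-02 1.0829e+02] F [-0.92  1.43  3.86] Fbench [-0.42  1.65] w 27.0 bench [ -2.2 -60.1  33.7]
```

Request:
{"method": "send_rows", "body": {"increments": [34,0,0,0,0,0,0,34,0,0,0,0,0,0,34,0,0,0,0,0,0,34,0,0,0,0,0,0]}}

```text
time: 11.25
eef_pos: [0.6356, 0.026, 0.0334]
tcp_rot: [-180.0, -0.0, 108.3]
ft_force: [0.4, -0.8, -0.5]
width: 0.398
```

```bash
python3 st.py; python3 - <<'E'
from h import *
from workcell import r
for n in("scene","top"):
    c=r.read_camera(n);np.savez(n+"3.npz",**c)
    s=r.get_state()
    cellfit(c,s["eef_pos"],108.3,y0=.03,y1=.072)
    u,v=map(int,proj(c,bench(0,.02,.06)));im=cv2.cvtColor(c["img"],cv2.COLOR_RGB2BGR)
    cv2.imwrite(f"pics/{n}3.png",cv2.resize(im[v-40:v+40,u-55:u+55],None,fx=7,fy=7,interpolation=cv2.INTER_CUBIC))
E
```

```text
t 11.25 p [0.6356 0.026  0.0334] rpy [-179.99   -0.    108.3 ] F [ 0.36 -0.8  -0.47] Fbench [ 0.09 -0.87] w 34.0 bench [ -2.4 -60.   33.4]
cell x0 0.6 yaw -0.81 z0 -3.2 pitch 0.89 nose 90.8 n 340
cell x0 3.7 yaw 0.41 z0 -2.7 pitch 1.09 nose 90.5 n 196
```

View pics/scene3.png

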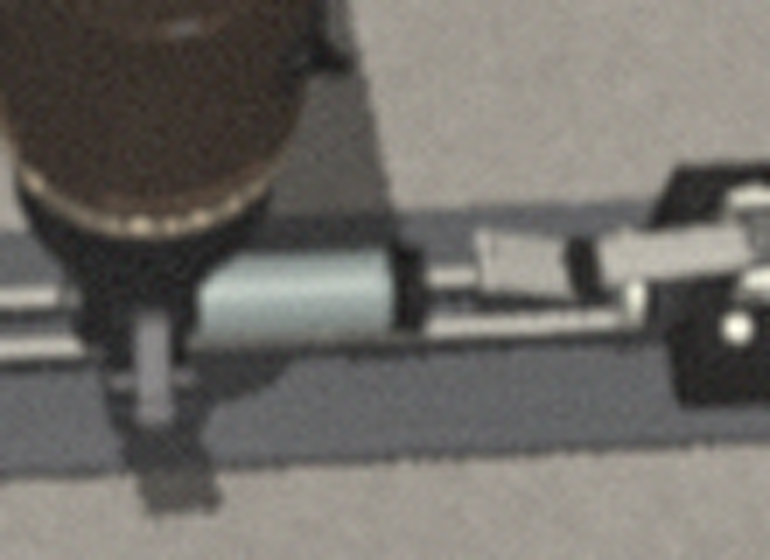

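View pics/top3.png

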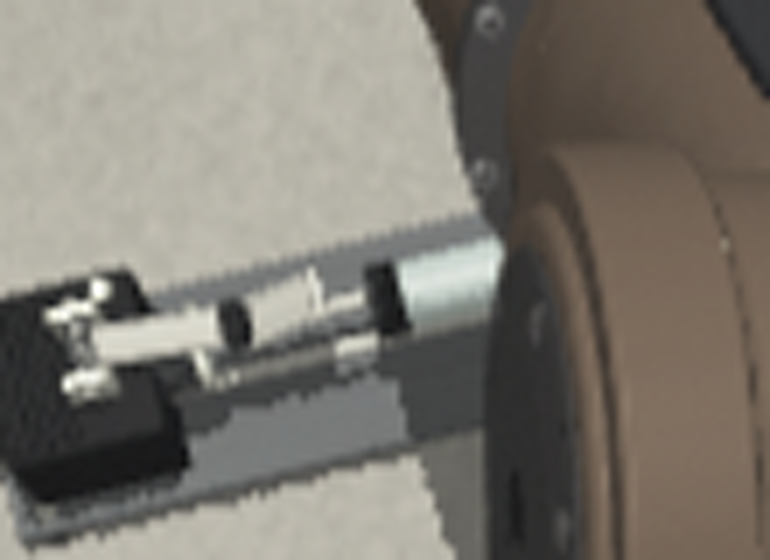

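Request:
{"method": "send_rows", "body": {"increments": [30,0,0,0,0,0,0,26,0,0,0,0,0,0,20,0,0,0,0,0,0,20,0,0,0,0,0,0,20,0,0,0,0,0,0], "grip_force": 45}}

```text
time: 11.85
eef_pos: [0.6357, 0.026, 0.0336]
tcp_rot: [180.0, 0.0, 108.3]
ft_force: [-0.4, 0.0, 1.8]
width: 0.315
```

```bash
python3 st.py
```

```text
t 11.85 p [0.6357 0.026  0.0336] rpy [179.99   0.   108.3 ] F [-0.38  0.03  1.75] Fbench [-0.36  0.15] w 26.9 bench [ -2.3 -60.1  33.6]
```

Request:
{"method": "send_rows", "body": {"increments": [20,2,0,0,0,0,0,20,6,0,0,0,0,0,20,11,0,0,0,0,0,20,16,0,0,0,0,0,20,20,0,0,0,0,0,20,23,0,0,0,0,0,20,25,0,0,0,0,0,20,25,0,0,0,0,0]}}

```text
time: 12.65
eef_pos: [0.6277, 0.0504, 0.0336]
tcp_rot: [180.0, -0.0, 108.3]
ft_force: [-0.6, 0.5, 4.3]
width: 0.311
```

```bash
python3 st.py
```

```text
t 12.65 p [0.6277 0.0504 0.0336] rpy [ 1.7999e+02 -2.0000e-02  1.0833e+02] F [-0.59  0.55  4.29] Fbench [-0.39  0.71] w 26.5 bench [ -2.2 -34.4  33.6]
```

Request:
{"method": "send_rows", "body": {"increments": [20,1.5,0,0,0,0,0,20,3,0,0,0,0,0,20,4.5,0,0,0,0,0,20,6,0,0,0,0,0,20,7.5,0,0,0,0,0,20,9,0,0,0,0,0,20,10,0,0,0,0,0,20,10,0,0,0,0,0]}}

```text
time: 13.45
eef_pos: [0.6248, 0.0591, 0.0336]
tcp_rot: [180.0, 0.0, 108.3]
ft_force: [1.3, -3.2, 5.4]
width: 0.312
```

```bash
python3 st.py
```

```text
t 13.45 p [0.6248 0.0591 0.0336] rpy [1.7999e+02 2.0000e-02 1.0829e+02] F [ 1.28 -3.19  5.45] Fbench [ 0.21 -3.43] w 26.6 bench [ -2.3 -25.3  33.6]
```

Request:
{"method": "send_rows", "body": {"increments": [20,1.5,0,0,0,0,0,20,3,0,0,0,0,0,20,4.5,0,0,0,0,0,20,6,0,0,0,0,0,20,7,0,0,0,0,0,20,7,0,0,0,0,0]}}

```text
time: 14.05
eef_pos: [0.6232, 0.0639, 0.0336]
tcp_rot: [180.0, 0.1, 108.2]
ft_force: [2.2, -7.1, 4.6]
width: 0.314
```

```bash
python3 st.py; python3 - <<'E'
from h import *
from workcell import r
for n in("scene",):
    c=r.read_camera(n)
    u,v=map(int,proj(c,bench(0,.05,.06)));im=cv2.cvtColor(c["img"],cv2.COLOR_RGB2BGR)
    cv2.imwrite(f"pics/{n}4.png",cv2.resize(im[v-40:v+40,u-55:u+55],None,fx=7,fy=7,interpolation=cv2.INTER_CUBIC))
E
```

```text
t 14.05 p [0.6232 0.0639 0.0336] rpy [1.7999e+02 1.3000e-01 1.0822e+02] F [ 2.17 -7.11  4.64] Fbench [-0.17 -7.43] w 26.8 bench [ -2.3 -20.2  33.6]
```

View pics/scene4.png

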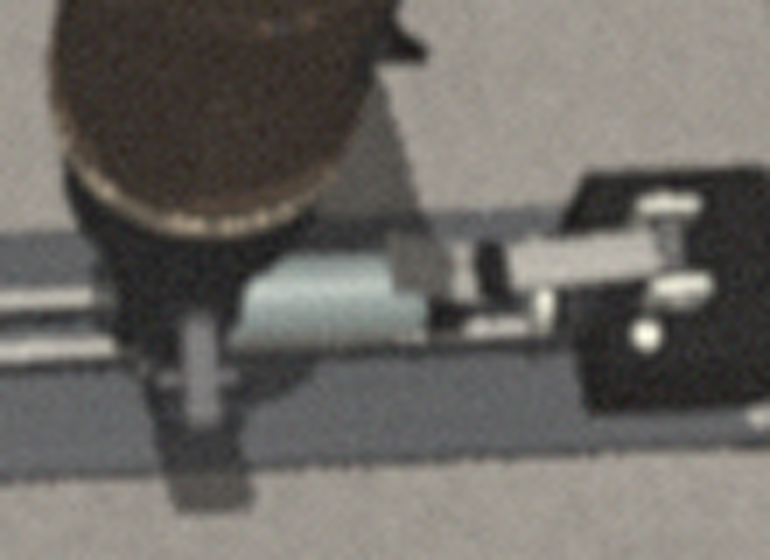

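Request:
{"method": "send_rows", "body": {"increments": [20,1.2,0,0,0,0,0,20,2.4,0,0,0,0,0,20,3.6,0,0,0,0,0,20,4.8,0,0,0,0,0,20,6,0,0,0,0,0,20,6,0,0,0,0,0]}}

```text
time: 14.7
eef_pos: [0.6217, 0.0681, 0.0336]
tcp_rot: [180.0, 0.2, 108.2]
ft_force: [4.3, -9.6, 5.6]
width: 0.308
```

```bash
python3 st.py
```

```text
t 14.7 p [0.6217 0.0681 0.0336] rpy [179.98   0.22 108.16] F [ 4.26 -9.65  5.64] Fbench [  1.01 -10.5 ] w 26.3 bench [ -2.3 -15.7  33.6]
```

Request:
{"method": "send_rows", "body": {"increments": [20,1,0,0,0,0,0,20,2,0,0,0,0,0,20,3,0,0,0,0,0,20,3,0,0,0,0,0]}}

```text
time: 15.1
eef_pos: [0.6205, 0.0718, 0.0336]
tcp_rot: [180.0, 0.2, 108.2]
ft_force: [2.9, -6.0, 5.0]
width: 0.316
```

```bash
python3 st.py
```

```text
t 15.1 p [0.6205 0.0718 0.0336] rpy [1.7999e+02 1.6000e-01 1.0817e+02] F [ 2.92 -6.02  5.02] Fbench [ 0.88 -6.63] w 27.0 bench [ -2.3 -11.8  33.6]
```

Request:
{"method": "send_rows", "body": {"increments": [20,1,0,0,0,0,0,20,2,0,0,0,0,0,20,3,0,0,0,0,0,20,4,0,0,0,0,0,20,4,0,0,0,0,0]}}

```text
time: 15.6
eef_pos: [0.6188, 0.077, 0.0336]
tcp_rot: [180.0, 0.1, 108.2]
ft_force: [0.5, -5.2, 5.1]
width: 0.311
```

```bash
python3 st.py
```

```text
t 15.6 p [0.6188 0.077  0.0336] rpy [1.7999e+02 8.0000e-02 1.0824e+02] F [ 0.46 -5.19  5.11] Fbench [-1.19 -5.07] w 26.5 bench [-2.3 -6.4 33.6]
```

Request:
{"method": "send_rows", "body": {"increments": [20,1,0,0,0,0,0,20,2,0,0,0,0,0,20,3,0,0,0,0,0,20,3,0,0,0,0,0]}}

```text
time: 16.0
eef_pos: [0.6179, 0.0799, 0.0336]
tcp_rot: [180.0, 0.1, 108.2]
ft_force: [2.2, -5.3, 4.6]
width: 0.315
```

```bash
python3 st.py; python3 - <<'E'
from h import *
from workcell import r
for n in("scene",):
    c=r.read_camera(n)
    u,v=map(int,proj(c,bench(0,.07,.06)));im=cv2.cvtColor(c["img"],cv2.COLOR_RGB2BGR)
    cv2.imwrite(f"pics/{n}5.png",cv2.resize(im[v-30:v+30,u-40:u+40],None,fx=10,fy=10,interpolation=cv2.INTER_CUBIC))
E
```

```text
t 16.0 p [0.6179 0.0799 0.0336] rpy [1.7998e+02 9.0000e-02 1.0824e+02] F [ 2.24 -5.32  4.61] Fbench [ 0.45 -5.76] w 26.9 bench [-2.3 -3.4 33.6]
```

View pics/scene5.png

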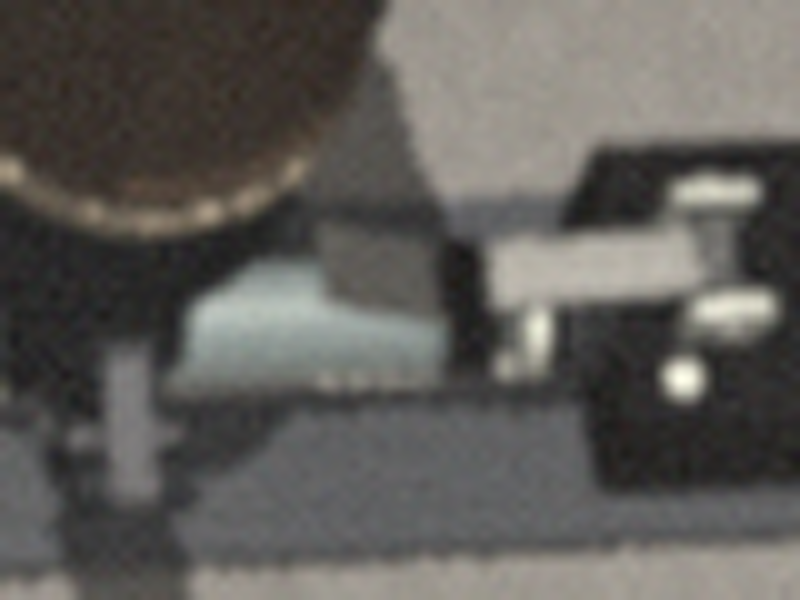

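Request:
{"method": "send_rows", "body": {"increments": [20,0.7,0,0,0,0,0,20,1.4,0,0,0,0,0,20,2,0,0,0,0,0,20,2,0,0,0,0,0]}}

```text
time: 16.45
eef_pos: [0.6173, 0.0816, 0.0336]
tcp_rot: [180.0, 0.1, 108.2]
ft_force: [2.6, -5.8, 5.3]
width: 0.311
```

```bash
python3 st.py
```

```text
t 16.45 p [0.6173 0.0816 0.0336] rpy [1.7999e+02 9.0000e-02 1.0824e+02] F [ 2.62 -5.83  5.31] Fbench [ 0.66 -6.36] w 26.6 bench [-2.3 -1.6 33.6]
```

Request:
{"method": "send_rows", "body": {"increments": [20,0.7,0,0,0,0,0,20,1.4,0,0,0,0,0,20,1.4,0,0,0,0,0]}}

```text
time: 16.75
eef_pos: [0.6169, 0.083, 0.0336]
tcp_rot: [180.0, 0.1, 108.2]
ft_force: [2.1, -4.3, 4.5]
width: 0.313
```

```bash
python3 st.py
```

```text
t 16.75 p [0.6169 0.083  0.0336] rpy [1.7999e+02 9.0000e-02 1.0824e+02] F [ 2.13 -4.25  4.48] Fbench [ 0.68 -4.7 ] w 26.8 bench [-2.3 -0.1 33.6]
```

Request:
{"method": "send_rows", "body": {"increments": [20,0.7,0,0,0,0,0,20,1.4,0,0,0,0,0,20,1.4,0,0,0,0,0]}}

```text
time: 17.05
eef_pos: [0.6165, 0.0843, 0.0336]
tcp_rot: [180.0, 0.1, 108.2]
ft_force: [1.1, -5.3, 4.0]
width: 0.316
```

```bash
python3 st.py
```

```text
t 17.05 p [0.6165 0.0843 0.0336] rpy [1.7998e+02 9.0000e-02 1.0824e+02] F [ 1.11 -5.28  4.02] Fbench [-0.61 -5.36] w 27.0 bench [-2.2  1.3 33.6]
```

Request:
{"method": "send_rows", "body": {"increments": [20,0.7,0,0,0,0,0,20,1.4,0,0,0,0,0,20,1.4,0,0,0,0,0]}}

```text
time: 17.35
eef_pos: [0.616, 0.0854, 0.0336]
tcp_rot: [180.0, 0.1, 108.2]
ft_force: [2.5, -5.2, 5.1]
width: 0.311
```

```bash
python3 st.py
```

```text
t 17.35 p [0.616  0.0854 0.0336] rpy [1.7999e+02 1.0000e-01 1.0823e+02] F [ 2.52 -5.18  5.05] Fbench [ 0.76 -5.71] w 26.6 bench [-2.3  2.5 33.6]
```

Request:
{"method": "send_rows", "body": {"increments": [20,0.4,0,0,0,0,0,20,0.8,0,0,0,0,0,20,0.8,0,0,0,0,0]}}

```text
time: 17.65
eef_pos: [0.616, 0.0855, 0.0336]
tcp_rot: [180.0, 0.1, 108.2]
ft_force: [2.8, -7.6, 5.6]
width: 0.31
```

```bash
python3 st.py
```

```text
t 17.65 p [0.616  0.0855 0.0336] rpy [1.7999e+02 1.5000e-01 1.0821e+02] F [ 2.82 -7.62  5.61] Fbench [ 0.28 -8.12] w 26.5 bench [-2.3  2.5 33.6]
```

Request:
{"method": "send_rows", "body": {"increments": [20,0.4,0,0,0,0,0,20,0.8,0,0,0,0,0,20,0.8,0,0,0,0,0]}}

```text
time: 17.95
eef_pos: [0.6161, 0.0855, 0.0336]
tcp_rot: [180.0, 0.2, 108.2]
ft_force: [4.3, -9.8, 5.7]
width: 0.314
```

```bash
python3 st.py
```

```text
t 17.95 p [0.6161 0.0855 0.0336] rpy [179.98   0.2  108.18] F [ 4.34 -9.76  5.72] Fbench [  1.05 -10.63] w 26.8 bench [-2.3  2.5 33.6]
```

Request:
{"method": "send_rows", "body": {"increments": [20,0.4,0,0,0,0,0,20,0.7,0,0,0,0,0,20,0.7,0,0,0,0,0,20,0.7,0,0,0,0,0,20,0.7,0,0,0,0,0,20,0.7,0,0,0,0,0,20,0.7,0,0,0,0,0,20,0.7,0,0,0,0,0]}}

```text
time: 18.75
eef_pos: [0.616, 0.0854, 0.0336]
tcp_rot: [180.0, 0.2, 108.1]
ft_force: [4.0, -11.1, 5.3]
width: 0.309
```

```bash
python3 st.py; python3 - <<'E'
from h import *
from workcell import r
for n in("scene",):
    c=r.read_camera(n)
    u,v=map(int,proj(c,bench(0,.07,.06)));im=cv2.cvtColor(c["img"],cv2.COLOR_RGB2BGR)
    cv2.imwrite(f"pics/{n}6.png",cv2.resize(im[v-30:v+30,u-40:u+40],None,fx=10,fy=10,interpolation=cv2.INTER_CUBIC))
E
```

```text
t 18.75 p [0.616  0.0854 0.0336] rpy [179.99   0.24 108.15] F [  4.01 -11.09   5.31] Fbench [  0.33 -11.78] w 26.4 bench [-2.3  2.5 33.6]
```

View pics/scene6.png

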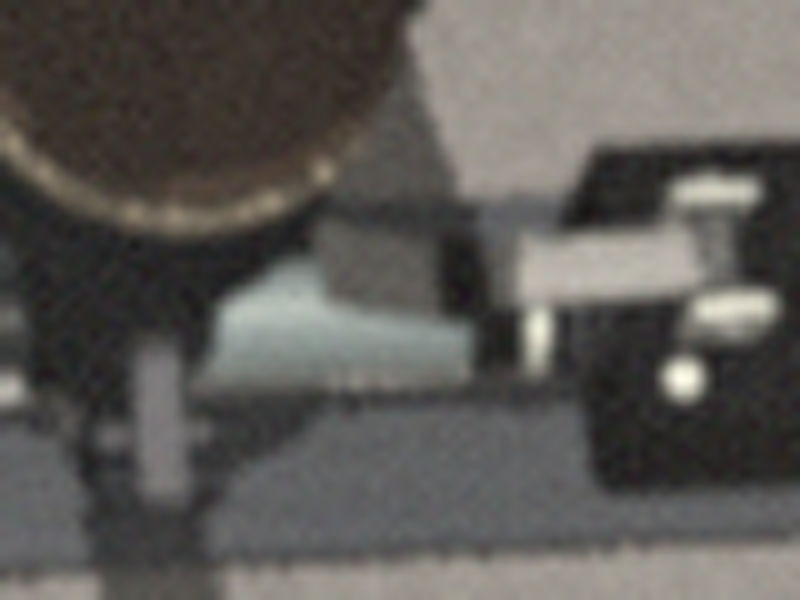

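Request:
{"method": "send_rows", "body": {"increments": [20,0.5,0,0,0,0,0,20,0.5,0,0,0,0,0,20,0.5,0,0,0,0,0,20,0.5,0,0,0,0,0,20,0.5,0,0,0,0,0]}}

```text
time: 19.3
eef_pos: [0.6161, 0.0854, 0.0336]
tcp_rot: [180.0, 0.3, 108.1]
ft_force: [4.2, -11.9, 5.8]
width: 0.312
```

Request:
{"method": "send_rows", "body": {"increments": [20,-1,0,0,0,0,0,20,-2,0,0,0,0,0,20,-3,0,0,0,0,0,20,-3,0,0,0,0,0]}}

```text
time: 19.7
eef_pos: [0.6161, 0.0855, 0.0336]
tcp_rot: [180.0, 0.1, 108.2]
ft_force: [1.7, -6.2, 4.9]
width: 0.308
```

```bash
python3 st.py
```

```text
t 19.7 p [0.6161 0.0855 0.0336] rpy [1.7999e+02 8.0000e-02 1.0823e+02] F [ 1.66 -6.2   4.88] Fbench [-0.37 -6.41] w 26.3 bench [-2.3  2.5 33.6]
```

Request:
{"method": "send_rows", "body": {"increments": [28,0,0,0,0,0,0,34,0,0,0,0,0,0,44,0,0,0,0,0,0,44,0,0,0,0,0,0,44,0,0,0,0,0,0]}}

```text
time: 20.2
eef_pos: [0.6152, 0.0871, 0.0333]
tcp_rot: [-180.0, -0.0, 108.3]
ft_force: [-0.6, -0.1, 0.1]
width: 0.515
```

```bash
python3 st.py; python3 - <<'E'
from h import *
from workcell import r
for n in("scene",):
    c=r.read_camera(n)
    u,v=map(int,proj(c,bench(0,.07,.06)));im=cv2.cvtColor(c["img"],cv2.COLOR_RGB2BGR)
    cv2.imwrite(f"pics/{n}7.png",cv2.resize(im[v-30:v+30,u-40:u+40],None,fx=10,fy=10,interpolation=cv2.INTER_CUBIC))
E
```

```text
t 20.2 p [0.6152 0.0871 0.0333] rpy [-1.7997e+02 -2.0000e-02  1.0833e+02] F [-0.6  -0.11  0.09] Fbench [-0.61  0.09] w 44.0 bench [-2.6  4.4 33.3]
```

View pics/scene7.png

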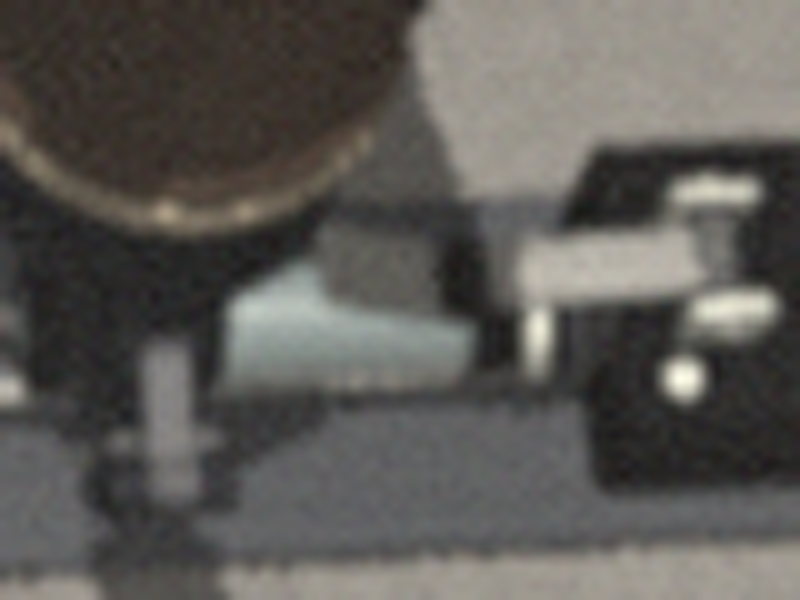

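Request:
{"method": "send_rows", "body": {"increments": [44,0,0,-4,0,0,0,44,0,0,-12,0,0,0,44,0,0,-24,0,0,0,44,0,0,-40,0,0,0,44,-4,0,-60,0,0,0,44,-15,0,-80,0,0,0,44,-35,0,-100,0,0,0,44,-60,0,-118,0,0,0,44,-90,0,-130,0,0,0,44,-120,0,-140,0,0,0,44,-145,0,-145,0,0,0,44,-160,0,-150,0,0,0]}}

```text
time: 21.45
eef_pos: [0.6664, -0.0679, 0.1854]
tcp_rot: [179.9, 0.1, 108.2]
ft_force: [-0.0, 0.1, -0.4]
width: 0.515
```

Request:
{"method": "send_rows", "body": {"increments": [44,-20,0,0,0,0,0,44,-50,0,0,0,0,0,44,-80,0,0,0,0,0,44,-100,0,0,0,0,0,44,-110,0,0,0,0,0,44,-110,0,0,0,0,0,44,-110,0,0,0,0,0]}}

```text
time: 22.15
eef_pos: [0.7002, -0.1678, 0.1834]
tcp_rot: [180.0, -0.1, 108.4]
ft_force: [0.1, -0.3, 0.2]
width: 0.512
```

```bash
python3 st.py; python3 - <<'E'
from h import *
from workcell import r
for n in("scene","top"):
    c=r.read_camera(n);np.savez(n+"8.npz",**c)
    u,v=map(int,proj(c,bench(0,.05,.06)));im=cv2.cvtColor(c["img"],cv2.COLOR_RGB2BGR)
    cv2.imwrite(f"pics/{n}8.png",cv2.resize(im[v-40:v+40,u-55:u+55],None,fx=7,fy=7,interpolation=cv2.INTER_CUBIC))
    cv2.imwrite(f"pics/{n}8f.png",im)
    cellfit(c,bench(0,0,.033),108.3,y0=-.012,y1=.02)
    P=cloud(c).reshape(-1,3);P=P[np.isfinite(P[:,0])];L=np.array([inb(q) for q in P[(abs(P[:,0]-.62)<.15)&(abs(P[:,1]-.08)<.15)]])
    q=L[(abs(L[:,0])<9)&(L[:,1]>34)&(L[:,1]<125)&(L[:,2]>50)]
    print([(y,np.median(q[abs(q[:,1]-y)<3][:,2]).round(1)) for y in range(40,124,6)])
    q=L[(abs(L[:,0])<10)&(L[:,1]>-40)&(L[:,1]<30)&(L[:,2]>56)];print("rear end y",np.percentile(q[:,1],[1,3]).round(1))
E
```

```text
t 22.15 p [ 0.7002 -0.1678  0.1834] rpy [ 1.7999e+02 -8.0000e-02  1.0839e+02] F [ 0.12 -0.3   0.15] Fbench [ 0.02 -0.32] w 43.8 bench [  -1.9 -264.3  183.4]
cell x0 -1.1 yaw -0.51 z0 -1.3 pitch -1.25 nose 39.4 n 283
[(40, np.float64(63.7)), (46, np.float64(63.9)), (52, np.float64(82.3)), (58, np.float64(80.4)), (64, np.float64(76.2)), (70, np.float64(72.8)), (76, np.float64(72.5)), (82, np.float64(75.8)), (88, np.float64(73.2)), (94, np.float64(72.8)), (100, np.float64(73.7)), (106, np.float64(73.8)), (112, np.float64(74.6)), (118, np.float64(76.0))]
rear end y [-15.5 -15.1]
cell x0 0.6 yaw -0.62 z0 -1.2 pitch -0.86 nose 39.5 n 214
[(40, np.float64(62.8)), (46, np.float64(66.4)), (52, np.float64(82.4)), (58, np.float64(77.2)), (64, np.float64(76.1)), (70, np.float64(73.1)), (76, np.float64(75.7)), (82, np.float64(74.3)), (88, np.float64(73.2)), (94, np.float64(74.8)), (100, np.float64(73.5)), (106, np.float64(74.9)), (112, np.float64(75.0)), (118, np.float64(75.9))]
rear end y [-17.5 -16.6]
```

View pics/scene8.png

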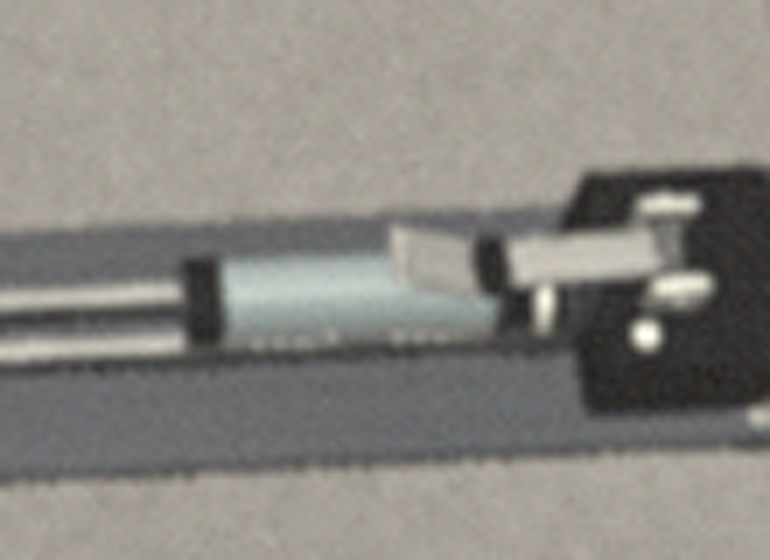

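View pics/top8.png

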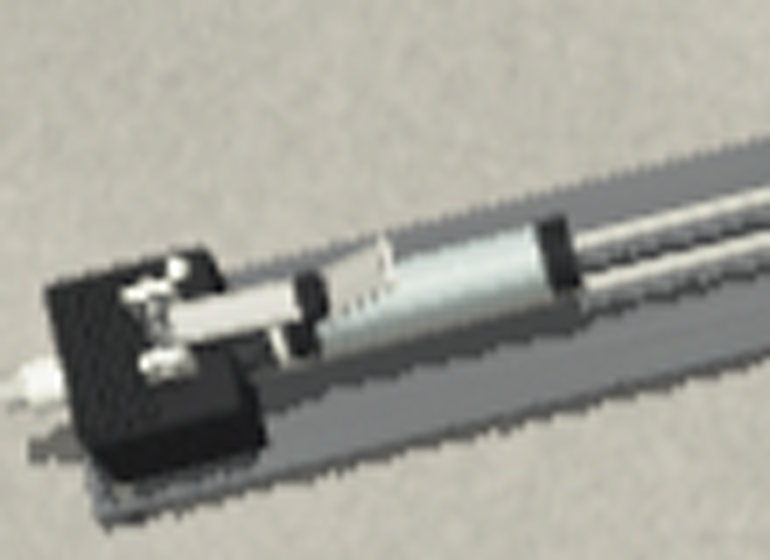

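View pics/scene8f.png

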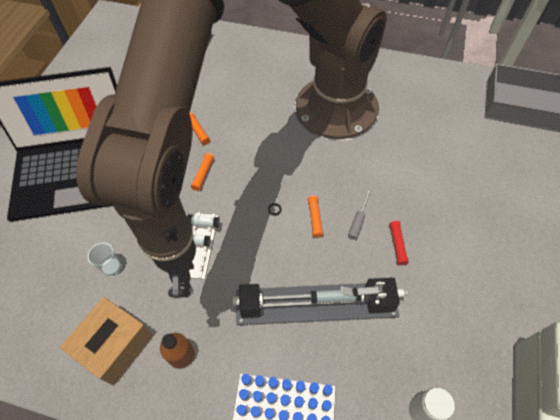

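```bash
python3 - <<'E'
from workcell import r
print(r.finish_job())
E
```

```text
the job is handed in; nothing more can be done
None
```

I loaded the long cell under the hold-down arm, against the lamp barrel, and handed the job in at about 22 s. No verdict was reported.

- **Loading:** I gripped the cell near its rear collar and lowered it onto the rods. I let go once so it could seat, then gripped it again and pushed it along. The lip lifted at about 10.5 N, and sliding past the skid took 5–6 N.
- **Pressing home:** the cell stopped dead through several further push steps, which I took as the barrel. I held a total push of about 12 N for over a second, roughly 6–7 N above the friction. I then eased off and opened the gripper.
- **Final pictures:** the cell lies on the rods within about 1 mm of the centre line, with its front collar against the barrel in both pictures. The lip stands at about 82 mm against 75 mm at rest, so the arm is bearing on the cell. The other cells, ring, driver and beaker look unmoved; I only checked those by eye. The gripper was clear and read about zero force.
- **Checks that disagreed:**
  - The two cameras' fits of the glass cell differed by 2–4 mm across the bench.
  - The cameras also read about 2 mm off from the robot across the bench, so I centred the cell by feel.
  - The final fits show a pitch of about 1°, which I took as fitting error. The contact gap at the barrel is too small for the pictures to measure.

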